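# Fetch the rear key hanger from a full hook

### The arm

A 7-joint arm with a two-finger parallel gripper is mounted at the origin on a cart in front of the work surface, level with it; the furniture and walls round the work are solid. World frame = base frame: x ahead of the robot, y to its left, z up, the work surface at z = 0. Lengths are in m, angles in rad, forces in N, time in s.
With the tool pointing down it reaches from about 0.4 to 0.85 m from the base axis. Payload 4.5 kg.
Tool frame: the origin (TCP) lies at the very end of the fingers, on their centre line; the grasp point (between the pads) lies 19 mm behind it (r.grip_point_offset is the distance from the TCP to the grasp point, in m); z points along the fingers, y is the line along which they close (so a half turn about z gives the same grasp; the last joint's range is limited). The gripper opens to 88 mm and grips with 3 to 60 N. Pads are 18 mm wide; open, the fingers measure 123 mm over their backs; the gripper's body (75 mm by 187 mm) begins 45 mm behind the grasp point.
Start: joints at [1.367, 0.689, -0.195, 1.565, 0.157, 0.902, -0.215], TCP at [0.147, -0.607, 0.2] pointing down, gripper open.
Joint ranges: [-3.01, 3.01], [-0.46, 2.08], [-1.47, 1.51], [0.13, 2.56], [-1, 4.14], [0.04, 2.09], [-2.66, 2.66]. Speed limits (rad/s): [2.57, 2.57, 3.14, 3.14, 3.14, 3.14, 3.14].

### API

Orientations are given as a unit quaternion [x, y, z, w].
In Python, from plant import r gives the robot as it stands.
- The arm moves only by the tool carry_out, never from a script. Its argument "rows" is a list of rows, each a list of 3 entries, a list of its own where there are three numbers: the shift along the tool's x, y, z in cm, then the turn, a rotation vector about the tool's x, y, z in degrees, then the closure, from 0 (fully open) to 1 (shut). A call has 1 to 12 rows; each row is the pose to reach, as a shift and turn from the pose commanded when the call began, along the tool's axes at that moment; what a row does not reach only later rows make up. A row lasts 1/10 s, in which the tool goes at most 50 mm and 8.59 degrees, less where a joint would pass 70% of its speed; a pose out of reach is approached as far as the arm can. A call with a gripper value outside its range is refused whole. The fingers move at their own pace and stop on an object; "newtons" is the grip in N (left out, the last holds). Time passes only in rows, so rows that repeat a pose let the fingers close. It gives the time, the measured TCP pose, the force, the opening and the grip force at its end, in the units of the state.
- r.get_state(): the state, without advancing time (a new reading comes with each control period).
- r.snapshot(name): name is "scene" or "top" or "wrist"; returns a dict with "image" (480x640x3 uint8, red, green, blue), "fx", "fy", "cx", "cy" (pixels), "dist_coeffs" ([k1, k2, p1, p2, k3] as OpenCV has them; the pictures are not rectified), "pose" (4x4, takes a point from camera to world coordinates). Camera axes: x right, y up, looking along -z (the intrinsics and any distortion apply to the point x, -y, -z); pixel columns grow to the right and rows downward; lengths in m; the calibration is good to about 2 mm. A picture is of the moment at which its call begins. There is no depth.
- r.finish_job(): hands the job in; it is judged then, once.
The state is a dict: "clock": time; "q": joint angles; "qd": joint speeds; "joint_torque": joint torques, N m; "tool_pos": TCP position; "eef_rot": TCP orientation; "contact_force": force on the tool from outside, world axes, zero at the start; "moment": the same for the moment, N m; "opening": opening from 0.0 (shut) to 1.0 (fully open); "finger_force": force on a finger pad.
Only numpy, scipy, OpenCV 4.12 (cv2) and the standard library are available. Lean on these libraries where they do the work, as an engineer would, in place of code of your own. Each camera call takes 0.05 s, during which the arm holds its last target. There are 200 camera calls.

### The job

The narrow key hanger is stuck behind the broad one on the full hook stand. Hang the broad one on the spare hook stand, push it back along the rod until it bears against the stop collar with a light but definite press, and leave it hanging there. Then take the narrow hanger off and push its tongue gently down into the slot of the key reader until it is fully home; force nothing, knock nothing over, and let go of everything.

Things in the scene. Friction and masses are not known exactly. Their poses are not given: they have to be found in the camera images.
- broad_hanger: front hanger on the full stand: grey plastic, 10 mm thick (x), 40 to 85 g. Origin: centre of its eye; x runs through the eye, z up. Eye 16 mm wide (y), 26 mm high (z -13 to 13), frame 28 x 38 mm. Grip tab above: 24 mm wide (y), 10 mm thick (x), z = 18 to 52 mm. Plate below: 42 mm wide, 8 mm thick, down to z = -64 mm. It hangs by the eye's top edge on the rod
- narrow_hanger: rear hanger on the full stand, about 40 mm behind the broad one: same grip tab, eye, origin and axes, 35 to 70 g, but below the eye a narrow tongue, 20 mm wide (y), 8 mm thick (x), down to z = -66 mm
- full_stand: fixed hook stand with both hangers. Origin: centre of its 90 mm foot, on the desk, z up. A 172 mm high post carries a straight rod, 8 mm thick, axis 160 mm above the desk, along the stand's own -x to 118 mm from the post's axis
- full_tip (a point): top end of the full stand's rod: its upturned tip, 124 mm along -x from the post's axis, 168 mm above the desk (metal up to 172 mm high and 128 mm out). A hanger passes over the tip only when raised 8 to 18 mm above its hanging height (13 mm is the middle)
- spare_stand: the second hook stand, empty, fixed; same shape, sizes, axes and origin as the full stand. On its rod a dark stop collar, 26 mm across, is clamped at a place that is not measured: its front face lies 28 to 60 mm from the post's axis. A hanger's eye cannot pass it. Press a hanger on it with 3 to 15 N for at least 0.3 s; more than 15 N on collar or stand is too much
- spare_tip (a point): upturned tip of the spare stand's rod, placed on it like full_tip on the full stand and passed in the same way
- reader: key reader: fixed black block, 75 x 75 mm, 45 mm high; origin at the centre of its underside, z up. In the middle of its top a slot for the tongue, 23 mm along its y, 11 mm along its x, 34 mm deep, 2 mm chamfer; either way round fits. Fully home, the narrow hanger's origin is 77 mm above the desk. Bears up to 25 N from the hanger
- glue_bottle: loose bystander: glue bottle, 35 mm across, 112 mm high, behind the stands; origin at the centre of its foot
- tape_1: loose bystander: roll of brown tape, 92 mm across, 48 mm high, in front of the stands; origin at the centre of its underside

How it is judged:
On the way, in this order (a step that is already met when the one before it is completed fails the run):
1. the broad hanger, on the spare rod, is pressed back against the stop collar with 3 to 15 N for 0.3 s (x of broad_hanger in the frame of spare_stand between -0.095 and -0.02 m and y of broad_hanger in the frame of spare_stand between -0.009 and 0.009 m and z of broad_hanger in the frame of spare_stand between 0.144 and 0.172 m and contact force between broad_hanger and stop_collar between 3 and 15 N), for 0.3 s.
2. the narrow hanger is off the full stand (horizontal distance between narrow_hanger and full_stand above 0.14 m), for 0.1 s.
At the end, for the whole second after the job is handed in: the broad hanger hangs still and released on the spare rod, within 6 mm of the stop collar; the narrow hanger stands upright and still in the reader's slot, its tongue within 3 mm of the bottom, and nothing is held (x of broad_hanger in the frame of stop_collar above -0.017 m and x of broad_hanger in the frame of spare_stand below -0.02 m and y of broad_hanger in the frame of spare_stand between -0.009 and 0.009 m and z of broad_hanger in the frame of spare_stand between 0.144 and 0.157 m and linear speed of each of broad_hanger, narrow_hanger below 0.03 m/s and horizontal distance between narrow_hanger and reader below 0.008 m and z of narrow_hanger in the frame of reader below 0.08 m and angle between narrow_hanger's own z axis and vertical below 0.12 rad); the robot touches nothing.
It fails at once if the broad hanger pushes on the spare stand or its collar with more than 15 N (contact force between broad_hanger and stop_collar above 15 N or contact force between broad_hanger and spare_stand above 15 N).
It fails at once if a hanger is dragged against the full stand with more than 15 N (contact force between any of broad_hanger, narrow_hanger and full_stand above 15 N).
It fails at once if the narrow hanger is pushed on the reader with more than 25 N (contact force between narrow_hanger and reader above 25 N).
It fails at once if a hanger is dropped on the desk (height (world z) of any of broad_hanger, narrow_hanger below 0.068 m).
It fails at once if the glue bottle or the tape roll is moved more than 25 mm or tipped (distance of any of glue_bottle, tape_1 from where it was at the start of the episode above 0.025 m or angle between glue_bottle's own z axis and vertical above 0.35 rad).
It also fails if it takes over 67 s, if anything falls off the work surface, if the arm or the gripper's body presses on something with over 40 N, if the wrist force passes 120 N, or if a joint passes its speed limit or range.

## Working session

There is one attempt and no reset: what is moved stays moved. The work goes in short steps, Python scripts to look and compute and a tool call to move; the robot and the scene stay as the last step left them, time stands still between calls to the robot, and variables do not carry over. Pictures are saved under pics/ and viewed, at most 10 in all, crops included, and the job is handed in when it is done.

Besides the shell and the picture viewer there is one more tool, called after "Request:" by a JSON object that holds its "fn" and its "kwargs". carry_out: Moves the arm, as the interface text tells. Its arguments: {"type":"object","properties":{"rows":{"type":"array"},"newtons":{"type":"number"}},"required":["rows"]}

```bash
mkdir -p pics; ls
python3 - <<'E'
from plant import r
import cv2,pickle
for n in ("scene","top"):
    s=r.snapshot(n); pickle.dump(s,open(f"pics/{n}0.pkl","wb"))
    cv2.imwrite(f"pics/{n}0.png",s["image"][:,:,::-1])
    print(n,s["fx"],s["cx"],s["cy"],s["dist_coeffs"],s["pose"])
st=r.get_state();print(st)
E
```

```text
pics
scene 460.8338555721285 316.3686737521805 246.0808893168039 [-0.04807091  0.          0.          0.          0.        ] [[-0.91200815  0.31321623 -0.26483339  0.27646476]
 [-0.41013664 -0.70485555  0.57876297  0.49027234]
 [-0.00539133  0.63645443  0.77129546  0.8975186 ]
 [ 0.          0.          0.          1.        ]]
top 445.7875853798912 322.4739120956845 244.78366259212459 [-0.10195834  0.          0.          0.          0.        ] [[-0.0245433   0.99593298 -0.08668983  0.47989378]
 [-0.99965393 -0.02527103 -0.00730704 -0.06327993]
 [-0.00946806  0.08648049  0.99620855  0.98098043]
 [ 0.          0.          0.          1.        ]]
{'clock': 0.1, 'q': array([ 1.36683406,  0.68987559, -0.19455606,  1.56623373,  0.15731653,
        0.902524  , -0.21511335]), 'qd': array([-5.88988933e-04, -9.65684412e-04, -8.12700006e-04, -2.04740288e-03,
       -2.48429435e-04, -3.14431313e-05, -2.43611515e-04]), 'joint_torque': array([-3.73748058e-03, -5.28492308e+01, -1.27186965e+00, -1.53834361e+01,
       -5.26108244e-02,  1.96240260e-03,  4.53949156e-05]), 'tool_pos': array([ 0.14702236, -0.60680807,  0.1990082 ]), 'eef_rot': array([ 9.92935677e-01,  1.18651023e-01, -1.55012475e-04, -8.08029492e-04]), 'contact_force': array([0.33256216, 0.11734888, 0.10721517]), 'moment': array([-0.00052411, -0.02201063,  0.02812669]), 'finger_force': 0.0, 'opening': 0.9955639037269963}
```

View pics/scene0.png

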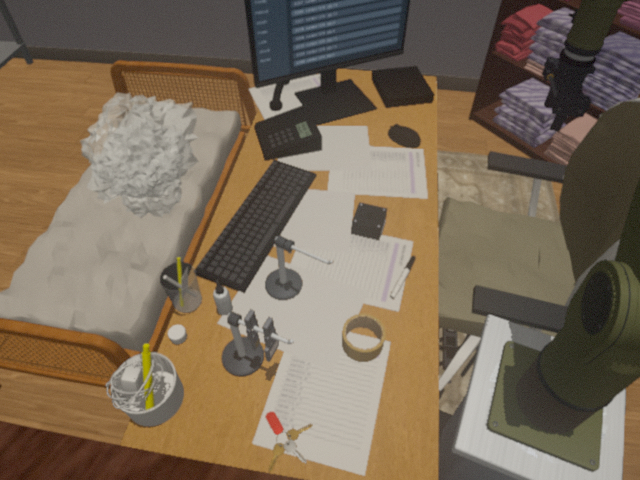

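View pics/top0.png

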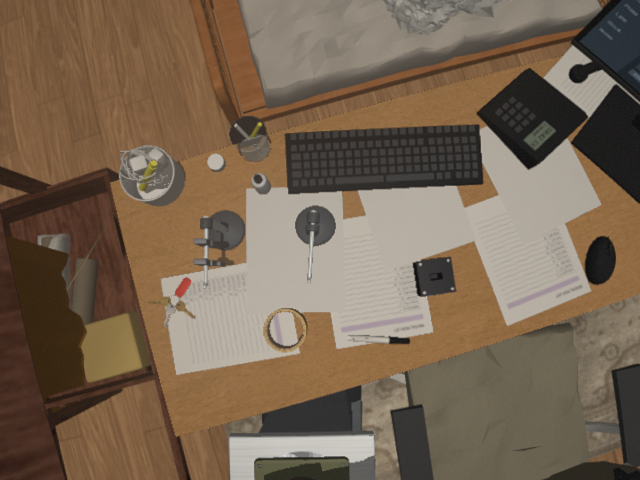

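The scene view shows the full stand at (243,355) with two hangers, the spare stand at (283,285), the reader at (369,221), the glue bottle at (222,298) and the tape at (362,336). In the top view, the full foot is at (225,230), the spare foot at (315,225), the reader at (435,277), the tape at (285,330) and the bottle at (260,183). I'll zoom in.

```bash
cat > h.py <<'E'
import numpy as np,cv2,pickle
def ray(s,uv):
    K=np.array([[s["fx"],0,s["cx"]],[0,s["fy"],s["cy"]],[0,0,1]])
    n=cv2.undistortPoints(np.array([[uv]],float),K,np.array(s["dist_coeffs"]))[0,0]
    T=np.array(s["pose"]); d=T[:3,:3]@np.array([n[0],-n[1],-1.]); return T[:3,3],d
def onz(s,uv,z):
    c,d=ray(s,uv); return c+d*(z-c[2])/d[2]
def proj(s,p):
    T=np.array(s["pose"]); q=T[:3,:3].T@(np.array(p)-T[:3,3])
    K=np.array([[s["fx"],0,s["cx"]],[0,s["fy"],s["cy"]],[0,0,1]])
    return cv2.projectPoints(np.array([[q[0],-q[1],-q[2]]]),np.zeros(3),np.zeros(3),K,np.array(s["dist_coeffs"]))[0][0,0]
def two(s1,a,s2,b):
    c1,d1=ray(s1,a);c2,d2=ray(s2,b)
    t=np.linalg.lstsq(np.c_[d1,-d2],c2-c1,rcond=None)[0]
    p,q=c1+t[0]*d1,c2+t[1]*d2; return (p+q)/2,np.linalg.norm(p-q)
E
python3 - <<'E'
import cv2
a=cv2.imread("pics/top0.png")[195:305,180:340]; b=cv2.imread("pics/scene0.png")[225:385,210:350]
a=cv2.resize(a,None,fx=5,fy=5,interpolation=cv2.INTER_CUBIC); b=cv2.resize(b,None,fx=3.75,fy=3.75,interpolation=cv2.INTER_CUBIC)
cv2.imwrite("pics/ta.png",a);cv2.imwrite("pics/sb.png",b)
E
```

```text
(no output)
```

View pics/ta.png

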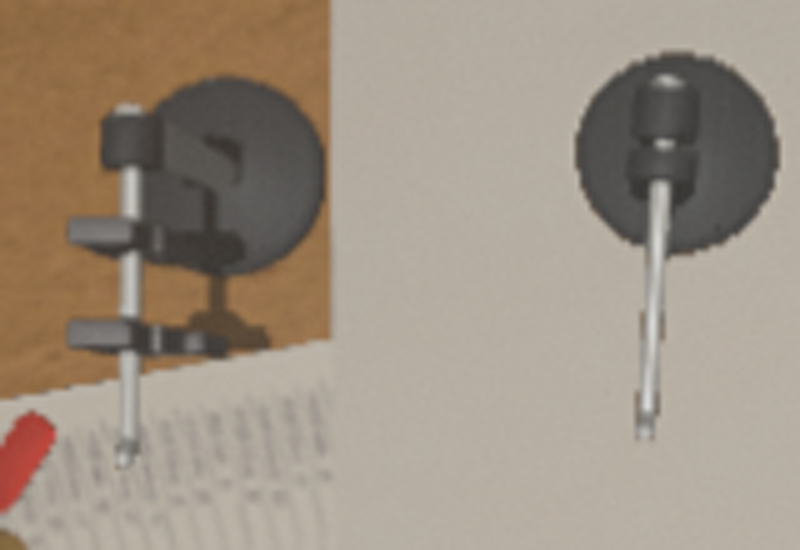

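View pics/sb.png

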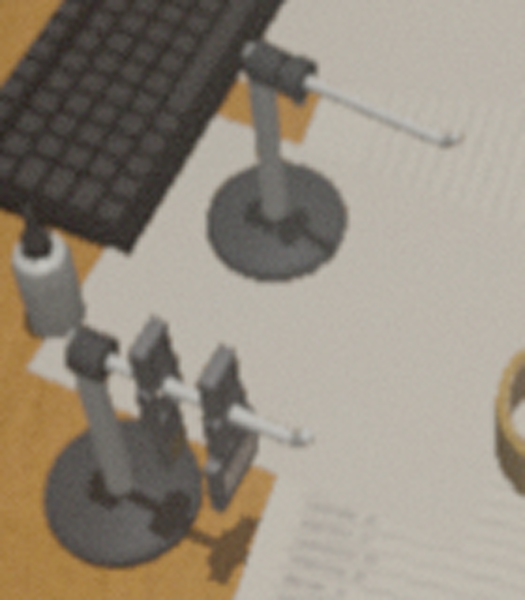

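The crops give these full-image pixels. Top view: full tip (205,286.6), spare tip (309,281.4), feet (225.2,230) and (315.5,225.6), with the collar just in front of the spare boss. Scene view: tips at (290.8,341.3) and (330,261.8). The hanger tabs show at crop positions (100,335) for the broad one and (100,233) for the narrow one.

Run:
```python
from h import *
np.set_printoptions(precision=4,suppress=True)
t=pickle.load(open("pics/top0.pkl","rb"));s=pickle.load(open("pics/scene0.pkl","rb"))
c=lambda x,y:(180+x/5,195+y/5); d=lambda x,y:(210+x/3.75,225+y/3.75)
for n,tip,foot,boss,stip,sfoot in(("full",c(125,455),c(226,175),c(130,142),d(303,436),d(124,492)),("spare",c(645,428),c(677.5,153),c(666,110),d(450,138),d(277,220))):
    P=onz(t,tip,.172);F=onz(t,foot,.004);B=onz(t,boss,.168)
    print(n,"tip",P[:2],onz(s,stip,.170)[:2],two(t,tip,s,stip)); print(" foot",F[:2],onz(s,sfoot,.004)[:2],"boss",B[:2])
    v=F-P; print(" tip-foot",np.linalg.norm(v[:2]),"yaw deg",np.degrees(np.arctan2(v[1],v[0])))
for n,p in(("broad",[(68,326),(68,345),(133,330)]),("narrow",[(68,225),(68,245),(133,233)])):
    print(n,[onz(t,c(*q),.203)[:2] for q in p])
print("broad tab scene", [onz(s,d(*q),.203)[:2] for q in((200,382),(228,347))],"narrow",[onz(s,d(*q),.203)[:2] for q in((133,352),(158,318))])
print("collar front",onz(t,c(660,190),.16)[:2],onz(t,c(660,203),.16)[:2])
# reader: dark blob
for nm,im,z in(("top",t,.045),("scene",s,.045)):
    I=im["image"].max(2); x0,y0,x1,y1=((405,250,465,305) if nm=="top" else (345,195,395,245))
    m=(I[y0:y1,x0:x1]<70).astype(np.uint8); n,l,st,ce=cv2.connectedComponentsWithStats(m); k=1+np.argmax(st[1:,4])
    pts=cv2.findContours((l==k).astype(np.uint8),0,2)[0][0]+np.array([x0,y0])
    R=cv2.minAreaRect(pts); print(nm,R,[onz(im,q,z)[:2] for q in cv2.boxPoints(R)])
for nm,uv in(("tape",(285,330)),):print(nm,onz(t,uv,.048))
print("bottle",onz(t,(262,190),0),onz(s,(222,310),0))
im=t["image"][245:310,400:470,::-1];cv2.imwrite("pics/rd.png",cv2.resize(im,None,fx=8,fy=8,interpolation=cv2.INTER_CUBIC))
```

```text
full tip [0.4802 0.159 ] [0.4785 0.1598] (array([0.4795, 0.1596, 0.1689]), np.float64(0.0014748905130390995))
 foot [0.6034 0.1592] [0.601  0.1572] boss [0.596  0.1579]
 tip-foot 0.12315816785591613 yaw deg 0.0814323062171072
spare tip [ 0.4858 -0.0314] [ 0.4848 -0.0297] (array([ 0.4857, -0.0313,  0.1677]), np.float64(0.00038648814889140256))
 foot [ 0.6078 -0.0418] [ 0.6062 -0.0443] boss [ 0.6024 -0.0415]
 tip-foot 0.12244003586357266 yaw deg -4.873311333540315
broad [array([0.526 , 0.1707]), array([0.5193, 0.1708]), array([0.5241, 0.1474])]
narrow [array([0.5619, 0.1707]), array([0.5548, 0.1707]), array([0.5584, 0.1473])]
broad tab scene [array([0.5244, 0.1695]), array([0.5213, 0.1479])] narrow [array([0.5602, 0.1683]), array([0.5586, 0.1475])]
collar front [ 0.5737 -0.0384] [ 0.5689 -0.0383]
top ((433.5399475097656, 276.27996826171875), (35.21391677856445, 38.04234313964844), 81.8698959350586) [array([ 0.5211, -0.2445]), array([ 0.5304, -0.3252]), array([ 0.4566, -0.3325]), array([ 0.4478, -0.2521])]
scene ((362.800048828125, 233.9000244140625), (2.2360680103302, 0.8944271206855774), 26.56505012512207) [array([ 0.4838, -0.2301]), array([ 0.4839, -0.2329]), array([ 0.4782, -0.2319]), array([ 0.4782, -0.229 ])]
tape [0.3854 0.0257 0.048 ]
bottle [0.692  0.0765 0.    ] [0.7035 0.0759 0.    ]
```

View pics/rd.png

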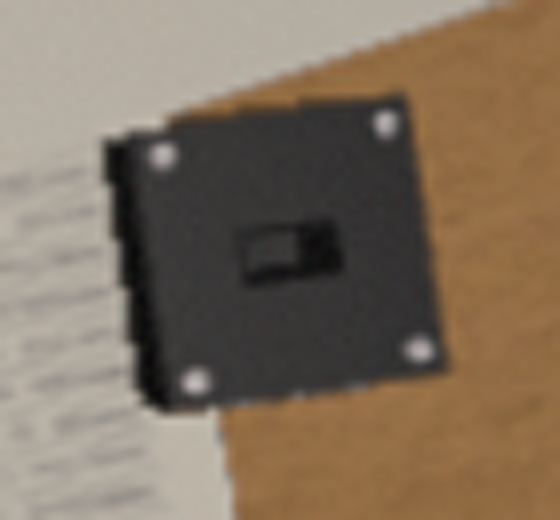

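The reader crop shows four screws at crop pixels (163,155), (386,124), (418,349) and (196,381), with the slot at about (290,252). Next I'll work out the reader pose and the first move.

```bash
cat > mv.py <<'E'
import numpy as np
from scipy.spatial.transform import Rotation as R
np.set_printoptions(precision=2,suppress=True)
def rel(st,p,yaw=None):
    """shift (cm) and turn (deg) from the state's pose to TCP p, tool down, tool x at world yaw (deg)"""
    A=R.from_quat(st["eef_rot"]); d=A.inv().apply(np.array(p)-st["tool_pos"])*100
    B=A if yaw is None else R.from_euler('z',yaw,degrees=True)*R.from_euler('x',180,degrees=True)
    return d,(A.inv()*B).as_rotvec(degrees=True)
E
python3 - <<'E'
from h import *; from mv import *
from plant import r
t=pickle.load(open("pics/top0.pkl","rb"))
S=[onz(t,(400+a/8,245+b/8),.045)[:2] for a,b in((163,155),(386,124),(418,349),(196,381))]
print(np.array(S)*1000,np.mean(S,0)*1000); 
for i in range(4):
    v=S[(i+1)%4]-S[i];print(np.linalg.norm(v)*1000,np.degrees(np.arctan2(v[1],v[0])))
sl=[onz(t,(400+a/8,245+b/8),.045)[:2]*1000 for a,b in((240,228),(334,218),(343,272),(246,285))];print("slot",np.mean(sl,0))
st=r.get_state()
for p in([.3,-.5,.3],[.42,-.28,.30],[.46,-.05,.30],[.5225,.159,.30]):print(rel(st,p,0))
E
```

```text
[[ 514.71 -261.53]
 [ 521.27 -321.31]
 [ 461.83 -327.18]
 [ 455.23 -267.87]] [ 488.26 -294.47]
60.14399900954479 -83.73359194212419
59.73026657735107 -174.3640730084177
59.67587934522144 96.35446099205733
59.81865978031791 6.085315043236252
slot [ 488.61 -294.41]
(array([ 17.38,  -6.79, -10.09]), array([-0.09,  0.02, 13.63]))
(array([ 34.23, -25.35, -10.06]), array([-0.09,  0.02, 13.63]))
(array([ 43.54, -46.76, -10.03]), array([-0.09,  0.02, 13.63]))
(array([ 54.53, -65.59, -10.  ]), array([-0.09,  0.02, 13.63]))
```

Request:
{"fn": "carry_out", "kwargs": {"rows": [[[4,-1,-4],[0,0,2],0],[[8,-3,-8],[0,0,4],0],[[12.5,-5,-10],[0,0,6],0],[[17,-7,-10],[0,0,8],0],[[20.5,-10.5,-10],[0,0,10],0],[[24,-14,-10],[0,0,12],0],[[27.5,-18,-10],[0,0,13.6],0],[[31,-21.5,-10],[0,0,13.6],0],[[34.2,-25.3,-10],[0,0,13.6],0],[[36.5,-29.7,-10],[0,0,13.6],0],[[38.5,-34,-10],[0,0,13.6],0],[[40.3,-38,-10],[0,0,13.6],0]]}}

```text
clock: 1.3
tool_pos: [0.448, -0.149, 0.2995]
eef_rot: [1.0, 0.0, -0.0, -0.0]
contact_force: [1.1, 0.6, 0.1]
opening: 1.0
finger_force: 0.0
```

Run:
```python
from mv import *; from plant import r
st=r.get_state(); print(st["tool_pos"]*1000,st["contact_force"])
for p in([.46,-.05,.30],[.5225,.159,.28]):print(rel(st,p,0))
```

```text
[ 447.97 -149.03  299.48] [1.12 0.64 0.06]
(array([ 1.21, -9.9 , -0.05]), array([-0.01,  0.01,  0.03]))
(array([  7.47, -30.8 ,   1.95]), array([-0.01,  0.01,  0.03]))
```

Request:
{"fn": "carry_out", "kwargs": {"rows": [[[1.5,-4.5,0],[0,0,0],0],[[2.5,-9,0],[0,0,0],0],[[3.5,-13.5,0],[0,0,0],0],[[4.5,-18,0],[0,0,0],0],[[5.5,-22.5,0],[0,0,0],0],[[6.5,-27,0],[0,0,0],0],[[7.5,-30.8,0],[0,0,0],0],[[7.5,-30.8,0],[0,0,0],0],[[7.5,-30.8,0],[0,0,0],0]]}}

```text
clock: 2.2
tool_pos: [0.5222, 0.1575, 0.2991]
eef_rot: [1.0, 0.001, -0.001, 0.0]
contact_force: [-0.3, -0.6, 0.2]
opening: 1.001
finger_force: 0.0
```

Run:
```python
from mv import *; from plant import r; import cv2,pickle
s=r.snapshot("wrist");pickle.dump(s,open("pics/w1.pkl","wb"));cv2.imwrite("pics/w1.png",s["image"][:,:,::-1])
print(s["pose"]); st=r.get_state();print(st["tool_pos"]*1000,st["contact_force"])
```

```text
[[ 0.    0.96  0.27  0.59]
 [-1.    0.    0.    0.16]
 [-0.   -0.27  0.96  0.48]
 [ 0.    0.    0.    1.  ]]
[522.29 155.9  299.19] [ 0.32 -0.41  0.13]
```

View pics/w1.png

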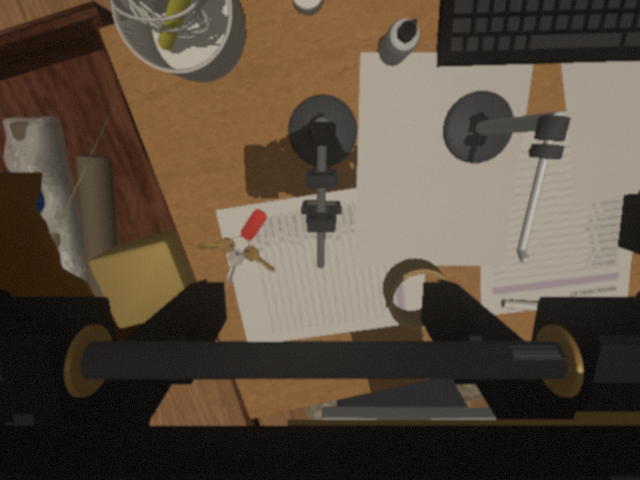

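The wrist view shows the full rod running vertically at column 321, from (322,130) to its tip at (320,265). The broad tab top is at (321,208) and the narrow one at (321,178). The spare tip is at (522,255) and the collar front at (546,157).

Run:
```python
from h import *; from mv import *; from plant import r
s=pickle.load(open("pics/w1.pkl","rb")); t=pickle.load(open("pics/top0.pkl","rb")); np.set_printoptions(precision=4,suppress=True)
print("fulltip",onz(s,(320,264),.168),"broad tab",onz(s,(307,209),.203),onz(s,(335,209),.203),"narrow",onz(s,(308,180),.203),onz(s,(335,180),.203))
print("sparetip",onz(s,(521.5,256),.170),"collar L/R/front",onz(s,(530,157),.16),onz(s,(561,157),.16),onz(s,(546,157),.16),two(s,(521.5,256),t,(309,280.6)))
print("rod near collar",onz(s,(546,165),.16), "full rod near post",onz(s,(322,160),.16))
crop=s["image"][100:280,270:600,::-1];cv2.imwrite("pics/w1c.png",cv2.resize(crop,None,fx=2.4,fy=2.4,interpolation=cv2.INTER_CUBIC))
st=r.get_state();print(st["tool_pos"],st["eef_rot"])
```

```text
fulltip [0.4792 0.1603 0.168 ] broad tab [0.5385 0.1704 0.203 ] [0.5386 0.1479 0.203 ] narrow [0.5617 0.1694 0.203 ] [0.5617 0.1481 0.203 ]
sparetip [ 0.4883 -0.028   0.17  ] collar L/R/front [ 0.578  -0.0272  0.16  ] [ 0.578  -0.0549  0.16  ] [ 0.578  -0.0415  0.16  ] (array([ 0.4862, -0.0312,  0.1644]), np.float64(0.0006096414959183111))
rod near collar [ 0.571  -0.0427  0.16  ] full rod near post [0.5749 0.1585 0.16  ]
[0.5223 0.1559 0.2992] [ 1.      0.     -0.0006  0.0008]
```

View pics/w1c.png

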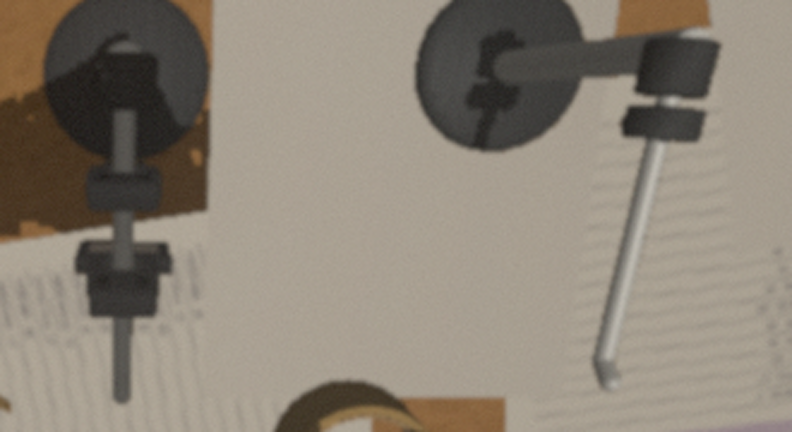

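The zoom shows the tab tops' front edges at crop rows of about 315 (broad, columns 88–158) and 208 (narrow). The spare tip is at (608,378) and the collar's front edge at row 138.

Run:
```python
from h import *; 
s=pickle.load(open("pics/w1.pkl","rb")); t=pickle.load(open("pics/top0.pkl","rb")); np.set_printoptions(precision=4,suppress=True)
c=lambda a,b:(270+a/2.4,100+b/2.4)
for n,q in(("broad",((88,315),(158,315))),("narrow",((86,208),(160,208)))): print(n,[onz(s,c(*p),.203)[:2] for p in q])
print("spare tip",onz(s,c(607,380),.171)[:2],two(s,c(607,380),t,(309,281)),"collar front top edge",onz(s,c(662,138),.173)[:2],onz(s,c(662,138),.16)[:2])
print("top: collar front", onz(t,(312.2,231.5),.172)[:2],onz(t,(312.2,235),.15)[:2])
for v in(170,200,240,300,345): 
  for u,vv in((657,145),(630,245),(606,350)): pass
print("spare rod",[onz(s,c(*p),.162)[:2] for p in((654,150),(631,250),(607,350))])
```

```text
broad [array([0.52  , 0.1709]), array([0.5201, 0.147 ])]
narrow [array([0.5564, 0.1712]), array([0.5565, 0.1467])]
spare tip [ 0.4863 -0.0291] (array([ 0.4851, -0.0312,  0.1675]), np.float64(1.7180042784452662e-05)) collar front top edge [ 0.5781 -0.0334] [ 0.5776 -0.0414]
top: collar front [ 0.5751 -0.0392] [ 0.5711 -0.0384]
spare rod [array([ 0.5733, -0.038 ]), array([ 0.5358, -0.0355]), array([ 0.4958, -0.0325])]
```

Request:
{"fn": "carry_out", "kwargs": {"rows": [[[0.2,-0.3,3],[0,0,0],0],[[0.2,-0.3,6],[0,0,0],0.2],[[0.2,-0.3,8],[0,0,0],0.2],[[0.2,-0.3,8],[0,0,0],0.2],[[0.2,-0.3,8],[0,0,0],0.2],[[0.2,-0.3,8],[0,0,0],0.2]]}}

```text
clock: 2.85
tool_pos: [0.5257, 0.1595, 0.2211]
eef_rot: [1.0, -0.0, 0.001, -0.0]
contact_force: [-0.2, -0.2, 0.1]
opening: 0.798
finger_force: 0.0
```

Run:
```python
from mv import *; from plant import r
for i in range(2):
    st=r.get_state();print(st["tool_pos"]*1000,st["contact_force"],st["opening"],rel(st,[.524,.159,.175],0))
```

```text
[525.69 159.46 221.09] [-0.18 -0.21  0.06] 0.798482571288457 (array([-0.18,  0.05,  4.61]), array([-0.03, -0.14, -0.05]))
[525.69 159.46 221.09] [-0.18 -0.21  0.06] 0.798482571288457 (array([-0.18,  0.05,  4.61]), array([-0.03, -0.14, -0.05]))
```

Request:
{"fn": "carry_out", "kwargs": {"rows": [[[-0.1,0,2.5],[0,0,0],0.3],[[-0.1,0,4.6],[0,0,0],0.3],[[-0.1,0,4.6],[0,0,0],0.4],[[-0.1,0,4.6],[0,0,0],0.6],[[-0.1,0,4.6],[0,0,0],1],[[-0.1,0,4.6],[0,0,0],1],[[-0.1,0,4.6],[0,0,0],1],[[-0.1,0,4.6],[0,0,0],1],[[-0.1,0,4.6],[0,0,0],1]], "newtons": 40}}

```text
clock: 3.75
tool_pos: [0.5238, 0.1599, 0.1739]
eef_rot: [1.0, 0.0, 0.0, -0.0]
contact_force: [-0.4, -0.0, -0.6]
opening: 0.09
finger_force: 0.0
```

Run:
```python
from mv import *; from plant import r; import cv2,pickle
s=r.snapshot("wrist");pickle.dump(s,open("pics/w2.pkl","wb"))
u=r.snapshot("scene");pickle.dump(u,open("pics/s2.pkl","wb"))
a=s["image"][100:400,120:520,::-1]; b=cv2.resize(u["image"][260:400,200:387,::-1],(400,300),interpolation=cv2.INTER_CUBIC)
cv2.imwrite("pics/w2.png",cv2.hconcat([a,b])); st=r.get_state();print(st["tool_pos"]*1000,st["contact_force"],st["opening"],st["finger_force"])
```

```text
[523.7  159.9  173.74] [-0.21  0.38 -0.26] 0.009683148472126861 0.0
```

View pics/w2.png

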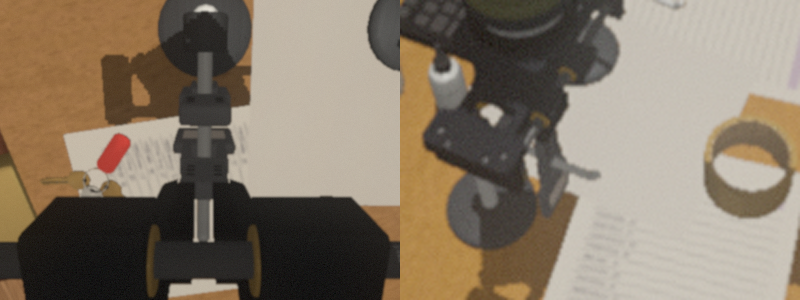

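The left half (wrist) shows both hangers still on the rod and the fingers shut. The right half (scene) shows the gripper apparently behind the broad hanger, so the grasp missed. I'll project the TCP into both views to see by how much.

Run:
```python
from h import *; np.set_printoptions(precision=4,suppress=True)
w=pickle.load(open("pics/w2.pkl","rb"));s=pickle.load(open("pics/s2.pkl","rb")); t=pickle.load(open("pics/top0.pkl","rb"))
p=[.5237,.1599,.1737]
print("wrist pose",np.array(w["pose"])[:3,3],"tcp px",proj(w,p),"grasp",proj(w,[.5237,.1599,.1927]),"crop",proj(w,p)-[120,100]); q=proj(s,p);print("scene tcp",q,(q-[200,260])*400/187)
for x in(.52,.53):print(x,"tab top",proj(w,[x,.171,.203])-[120,100],proj(s,[x,.171,.203]))
from plant import r
v=r.snapshot("top"); pickle.dump(v,open("pics/t2.pkl","wb"))
c=cv2.resize(v["image"][190:310,150:350,::-1],(750,450),interpolation=cv2.INTER_CUBIC); cv2.imwrite("pics/t2.png",c)
print((proj(v,p)-[150,190])*3.75)
```

```text
wrist pose [0.5929 0.1596 0.3595] tcp px [322.9283 270.0017] grasp [322.8633 283.1527] crop [202.9283 170.0017]
scene tcp [267.7988 330.928 ] [145.0242 151.7178]
0.52 tab top [179.7459 198.5601] [265.158  328.5118]
0.53 tab top [179.378  179.1548] [260.0081 326.402 ]
[203.0231 270.6611]
```

View pics/t2.png

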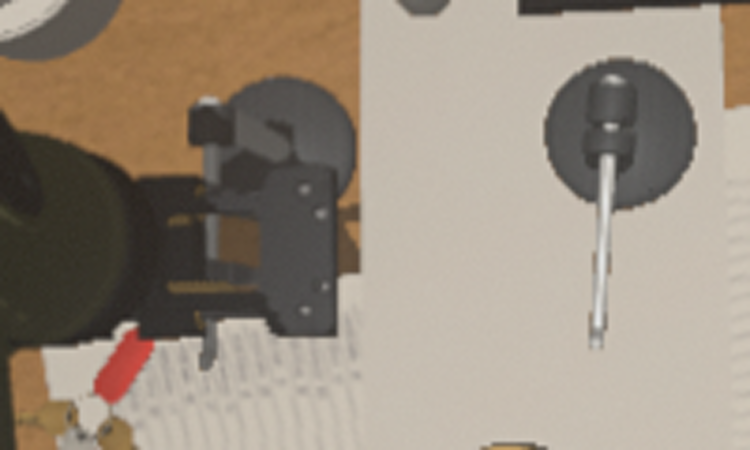

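The top view shows the gripper body over the full stand with the broad plate at about (235,272), in line with the projected TCP at (203,271). So x is aligned, yet the fingers shut fully. I'll check the pixel values rather than use up more pictures.

Run:
```python
from h import *
w=pickle.load(open("pics/w2.pkl","rb"));s=pickle.load(open("pics/s2.pkl","rb"));s0=pickle.load(open("pics/scene0.pkl","rb"))
g=lambda i:cv2.cvtColor(i["image"],cv2.COLOR_RGB2GRAY)
a=cv2.blur(g(w),(3,3))
print("wrist");
for v in range(180,372,6): print(v,' '.join("%3d"%x for x in a[v,270:382:5]))
for n,i in(("s0",s0),("s2",s)):
    b=g(i);print(n,"cols 248..286")
    for v in range(304,366,3): print(v,' '.join("%3d"%x for x in b[v,248:288:2]))
```

```text
wrist
180  64  63  66  65  65  64  63  64  63  60  90  97  84  60  66  68  69  68  68 114 148 182 184
186  66  65  65  64  66  65  64  56  52  52  90  97  83  51  58  61  66  67  70  89 153 183 183
192  70  66  64  65  66  65  59  48  48  57  83  91  79  58  50  52  64  68  70  70 143 184 183
198  84  67  66  65  66  64  56  46  35  45  49  49  50  43  38  52  62  65  69  70 130 184 184
204  74  67  66  65  63  65  54  51  50  51  51  52  52  52  52  54  60  71  79  94 161 184 183
210  66  67  67  65  66  66  55  59  59  60  59  60  60  61  62  61  91 190 189 190 186 184 184
216  79  76  67  75 100 125  65  57  58  59  58  59  59  60  61  61  91 189 189 189 186 184 183
222 181 186 188 188 188 188  92  57  56  57  56  57  57  57  58  58 112 188 188 183 184 184 185
228 188 188 188 188 188 186 104 103  98  96  90  96  86  95  96  95 164 179 171 175 184 185 184
234 187 188 185 188 181 152  52  89  90  89  93  98  89  92  91  65  81 180 164 179 183 184 184
240 175 177 180 169 179  86  52  53  53  55  92  97  78  54  55  53  55 171 167 175 185 184 184
246 176 170 179 164 166  61  59  52  5
[... 4839 characters left out ...]
  81 105 111 137 126 123 123
343  47  53  57  48  48  77 124 150 152  78  81  80  79  98 118 129 195 192 177 166
346  48  47  51  52  51  71  90 121 139  90  81  79  94 119 106 168 193 192 192 192
349  76  65  54  57  58  63  71  84 104  84  79  82 116 113 104 147 177 191 192 194
352  63  62  63  68  62  63  64  66  80  77  85 113 113  95  87  91  95 110 190 195
355  67  62  65  63  62  63  65  61  83  80  75  98  91  93  93  95  97 147 196 197
358  59  61  61  61  63  65  63  60  82  81  81  80  90  92  90  94 113 192 197 197
361  67  61  63  58  65  61  66  68  92  91  83  87  94  95  94  95 168 196 196 196
364  64  68  68  64  65  66  61  83  91  92  92  92  94  92  93 120 193 197 196 197
```

Run:
```python
from h import *; from plant import r; np.set_printoptions(precision=1,suppress=True)
w=pickle.load(open("pics/w2.pkl","rb")); print(w["fx"],w["dist_coeffs"],r.grip_point_offset)
for z in(.174,.19,.20,.21,.22,.23): print(z,proj(w,[.5327,.1599,z]),proj(w,[.5237,.1599,z]),"8mm gap px",proj(w,[.53,.156,z])[0]-proj(w,[.53,.164,z])[0])
w1=pickle.load(open("pics/w1.pkl","rb")); g=cv2.cvtColor(w1["image"],6+1)
for v in(285,290,300,310,320): 
    row=g[v].astype(int); print(v,[c for c in range(100,560) if (row[c]<45)!=(row[c-1]<45)])
for z in(.299,.319,.33,.34): print(z,proj(w1,[.5313,.1559+.044,z]),proj(w1,[.5313,.1559-.044,z]))
s=pickle.load(open("pics/s2.pkl","rb"))
for z in(.174,.19,.2,.21): print("scene",z,proj(s,[.5147,.165,z]))
```

```text
354.1744259436786 [-0.  0.  0.  0.  0.] 0.0187
0.174 [322.9 254.8] [322.9 270.2] 8mm gap px 14.485608589760261
0.19 [322.9 264.6] [322.9 281.1] 8mm gap px 15.724428433759613
0.2 [322.8 271.6] [322.8 288.9] 8mm gap px 16.612366625230663
0.21 [322.8 279.4] [322.8 297.7] 8mm gap px 17.606587491768664
0.22 [322.7 288.3] [322.7 307.6] 8mm gap px 18.727388103621024
0.23 [322.7 298.3] [322.7 318.7] 8mm gap px 20.000585109266865
285 [188, 223, 424, 457]
290 [184, 224, 424, 464]
300 [108, 172, 225, 423, 476, 540]
310 [110, 160, 225, 421, 487, 538]
320 [113, 148, 225, 421, 499, 536]
0.299 [245.9 254.2] [405.7 254.6]
0.319 [237.4 266.7] [414.7 267.1]
0.33 [231.9 274.8] [420.6 275.2]
0.34 [226.2 283.1] [426.6 283.6]
scene 0.174 [270.9 335. ]
scene 0.19 [270.2 330.6]
scene 0.2 [269.7 327.7]
scene 0.21 [269.2 324.7]
```

Both the finger spacing and the tip rows in the wrist view put the real fingertips about 40 mm above the reported TCP, so the fingers shut just above the tab. The reported z is offset. I'll open and go about 37 mm lower.

Request:
{"fn": "carry_out", "kwargs": {"rows": [[[0,0,0],[0,0,0],0.3],[[0,0,0],[0,0,0],0.3],[[0,0,0],[0,0,0],0.3],[[0,0,0],[0,0,0],0.3],[[0,0,0],[0,0,0],0.3],[[0,0,0],[0,0,0],0.3],[[0,0,1],[0,0,0],0.3],[[0,0,2],[0,0,0],0.3],[[0,0,2.8],[0,0,0],0.3],[[0,0,3.5],[0,0,0],0.3],[[0,0,3.5],[0,0,0],0.3]]}}

```text
clock: 5.0
tool_pos: [0.5228, 0.1596, 0.1373]
eef_rot: [1.0, 0.0, -0.001, 0.001]
contact_force: [-0.1, -0.1, -0.5]
opening: 0.699
finger_force: 0.0
```

Run:
```python
from h import *; from plant import r; np.set_printoptions(precision=4,suppress=True)
w=r.snapshot("wrist");pickle.dump(w,open("pics/w3.pkl","wb"))
st=r.get_state();print(st["tool_pos"],st["contact_force"],st["opening"])
a=cv2.blur(cv2.cvtColor(w["image"],7),(3,3))
for v in range(200,345,6): print(v,' '.join("%3d"%x for x in a[v,230:420:6]))
```

```text
[0.5233 0.1598 0.138 ] [-0.044  -0.361   0.1305] 0.7015635342762455
200  60  60  60  88  62  62  61  61  61  61  59  46  44  46  57  85  89  69  52  46  48  61  63  64 117 171 170 171 172 172 171 171
206  57  60  60  94  62  61  63  61  60  61  59  50  43  44  45  45  45  46  46  46  50  58  65  66 120 171 171 171 172 171 170 171
212  63  62  61  92  62  61  61  60  60  59  59  46  36  32  45  45  46  45  39  37  47  87 129 155 170 171 172 171 171 170 171 171
218  64  59  62  63  62  61  63  62  61  59  61  47  45  46  45  45  46  46  47  46  48 148 176 176 173 170 171 171 171 171 172 171
224  62  62  62  62  63  60  63  70  93 124 121  51  52  53  53  53  53  52  54  53  55  75 176 176 173 171 171 172 171 171 171 172
230  66  83 104 144 158 171 175 175 174 174 135  54  54  53  53  54  54  54  55  57  57  62 175 167 172 171 171 172 171 172 171 172
236 175 175 175 175 174 174 175 175 175 175 136  53  53  52  52  53  53  53  54  55  56  61 161 165 170 172 171 171 171 172 171 171
242 115 161 174 175 174 175 174 174 174 172 149  53  52  53  53  52  52  53  51  53  55  78 157 167 169 172 
[... 1567 characters left out ...]
 173 166 169 169 169  87  28  30  28  30
320  26  26  27  27  76 171 167 172 162 173 154  53  53  52  53  52  52  53  53  52  53 155 172 166 171 169 171  96  31  30  29  30
326  26  24  27  27 104 168 170 170 169 170 160  52  53  53  52  52  53  53  52  53  53 164 170 165 172 164 173 153  29  28  27  27
332  24  26  25  35 172 164 172 167 169 172 162  52  53  53  52  52  52  52  53  52  52 165 169 168 172 165 172 160  44  27  26  24
338  23  23  25 107 173 163 173 166 172 168 171 120 120 121 100  62  62  91  84  86 101 172 164 171 169 170 171 166 129  26  25  24
344  37  37  38  40  40  41  40  40  41  41  42  40  39  40  39  37  38  40  40  39  40  41  41  41  40  40  40  40  39  38  37  38
```

The fingers now sit either side of the tab, centred on column 323. Closing.

Request:
{"fn": "carry_out", "kwargs": {"rows": [[[0,0,0],[0,0,0],0.6],[[0,0,0],[0,0,0],0.7],[[0,0,0],[0,0,0],0.8],[[0,0,0],[0,0,0],1],[[0,0,0],[0,0,0],1],[[0,0,0],[0,0,0],1],[[0,0,0],[0,0,0],1]], "newtons": 40}}

```text
clock: 5.75
tool_pos: [0.5238, 0.1599, 0.1388]
eef_rot: [1.0, 0.0, 0.0, 0.0]
contact_force: [0.6, -0.1, 0.6]
opening: 0.267
finger_force: 40.0
```

Request:
{"fn": "carry_out", "kwargs": {"rows": [[[0,0,-0.5],[0,0,0],1],[[0,0,-1.0],[0,0,0],1],[[0,0,-1.3],[0,0,0],1],[[0,0,-1.3],[0,0,0],1],[[-0.5,0,-1.3],[0,0,0],1],[[-1,0,-1.3],[0,0,0],1],[[-1.5,0,-1.3],[0,0,0],1],[[-2,0,-1.3],[0,0,0],1],[[-2.5,0,-1.3],[0,0,0],1]]}}

```text
clock: 6.65
tool_pos: [0.4981, 0.1599, 0.1517]
eef_rot: [1.0, 0.0, -0.0, 0.0]
contact_force: [-0.8, 0.4, -0.4]
opening: 0.269
finger_force: 40.0
```

Request:
{"fn": "carry_out", "kwargs": {"rows": [[[-0.5,0,0],[0,0,0],1],[[-1,0,0],[0,0,0],1],[[-1.5,0,0],[0,0,0],1],[[-2,0,0],[0,0,0],1],[[-2.5,0,0],[0,0,0],1],[[-3,0,0],[0,0,0],1],[[-4,0,0],[0,0,0],1],[[-5,0,0],[0,0,0],1],[[-5.8,0,0],[0,0,0],1],[[-5.8,0,0],[0,0,0],1]]}}

```text
clock: 7.65
tool_pos: [0.439, 0.1598, 0.1517]
eef_rot: [1.0, 0.001, -0.001, 0.0]
contact_force: [0.0, 1.0, -1.0]
opening: 0.27
finger_force: 40.0
```

Run:
```python
from mv import *; from plant import r
st=r.get_state();print(st["tool_pos"]*1000,st["contact_force"],st["finger_force"])
print(rel(st,[.4405,-.027,.152],-4.9))
```

```text
[438.97 159.76 151.72] [ 0.    1.02 -1.  ] 39.99997967854142
(array([ 0.12, 18.68, -0.01]), array([0.04, 0.08, 4.99]))
```

Request:
{"fn": "carry_out", "kwargs": {"rows": [[[0,3,0],[0,0,0],1],[[0,6.5,0],[0,0,1],1],[[0,10,0],[0,0,2],1],[[0,13.5,0],[0,0,3],1],[[0,16.5,0],[0,0,4],1],[[0.1,18.7,0],[0,0,5],1],[[0.1,18.7,0],[0,0,5],1],[[0.1,18.7,0],[0,0,5],1],[[0.1,18.7,0],[0,0,5],1]]}}

```text
clock: 8.55
tool_pos: [0.4421, -0.0257, 0.1518]
eef_rot: [0.999, -0.042, 0.0, -0.0]
contact_force: [0.0, 0.9, -0.2]
opening: 0.262
finger_force: 40.0
```

Run:
```python
from h import *; from plant import r; np.set_printoptions(precision=4,suppress=True)
st=r.get_state();p=st["tool_pos"];print(p,st["contact_force"])
w=r.snapshot("wrist");pickle.dump(w,open("pics/w4.pkl","wb"));t=r.snapshot("top");pickle.dump(t,open("pics/t4.pkl","wb"))
for x in(.4855,.5,.53,.56):print(x,proj(w,[x,-.031-(x-.4855)*.0853,.16]))
a=cv2.cvtColor(w["image"],7); 
cv2.imwrite("pics/w4.png",np.hstack([cv2.resize(w["image"][60:360,190:450,::-1],(520,600),interpolation=cv2.INTER_CUBIC)]))
```

```text
[ 0.4421 -0.0257  0.1518] [ 0.0264  0.8986 -0.2111]
0.4855 [326.0303 193.8935]
0.5 [326.1073 164.2895]
0.53 [326.2781  98.6004]
0.56 [326.4664  26.1625]
```

View pics/w4.png

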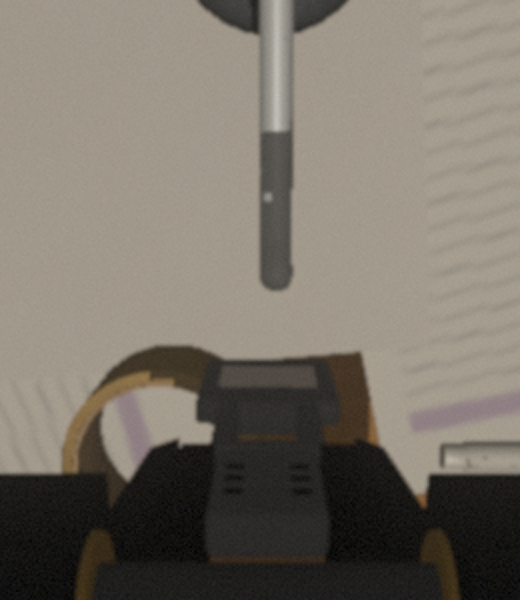

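The wrist crop shows the rod vertical at column 328 in the full image and the hanger centred at about 324. The rod is therefore parallel to the hanger and about 2 mm to its right. I'll shift +y in the tool frame by 2 mm and advance.

Request:
{"fn": "carry_out", "kwargs": {"rows": [[[0,0.2,0],[0,0,0],1],[[1,0.2,0],[0,0,0],1],[[2,0.2,0],[0,0,0],1],[[2.7,0.2,0],[0,0,0],1],[[3.3,0.2,0],[0,0,0],1],[[3.9,0.2,0],[0,0,0],1],[[4.5,0.2,0],[0,0,0],1],[[5.1,0.2,0],[0,0,0],1],[[5.7,0.2,0],[0,0,0],1],[[6.3,0.2,0],[0,0,0],1],[[6.3,0.2,0],[0,0,0],1]]}}

```text
clock: 9.75
tool_pos: [0.5054, -0.0346, 0.1517]
eef_rot: [0.999, -0.043, 0.001, -0.0]
contact_force: [0.2, -0.2, 0.1]
opening: 0.269
finger_force: 40.0
```

Run:
```python
from h import *; from plant import r; np.set_printoptions(precision=4,suppress=True)
st=r.get_state();print(st["tool_pos"],st["contact_force"],st["moment"])
w=r.snapshot("wrist");pickle.dump(w,open("pics/w5.pkl","wb"))
a=cv2.blur(cv2.cvtColor(w["image"],7),(3,3))
for v in range(20,345,12): print(v,' '.join("%3d"%x for x in a[v,284:366:3]))
```

```text
[ 0.5054 -0.0346  0.1517] [ 0.244  -0.1593  0.1122] [0.0296 0.0058 0.0095]
20 158 159 158 158 159 158 159 158 159 158 159 159 159 158 159 159 158 158 158 158 159 158 159 159 159 159 159 159
32 158 159 158 159 158 159 160 158 159 158 158 159 159 159 158 159 159 159 159 158 159 159 159 159 159 158 159 159
44 159 159 159 158 159 159 158 157 154 159 168 175 178 178 173 159 150 150 157 159 159 160 159 159 159 159 159 159
56 159 149 101  58  46  48  53  56  58  62  63  67  68  67  64  61  60  57  54  50  48  57  67 109 153 159 159 160
68  60  61  62  54  46  50  53  56  58  61  64  68  70  67  66  61  58  55  53  50  47  59  61  62  61  59  71 140
80  63  64  62  55  44  50  54  56  58  62  65  70  72  69  66  62  58  55  52  49  44  60  62  63  63  62  63  62
92  63  65  64  57  46  51  53  56  59  63  65  70  71  68  63  59  57  52  50  47  45  63  64  64  63  63  63  62
104  64  64  65  65  66  65  51  39  39  75 131 157 182 158 128  73  69  69  70  69  68  68  66  64  65  63  64  64
116  64  64  64  48  48  51  54  56  59  62  64  67  70  68  66  64  59  56  54  51  47  54  66  65  64 
[... 1515 characters left out ...]
 159
284  31  31  30  32  33  46  45  47  45  45  45  44  45  43  44  43  45  44  44  45  45  46  34  26  29  29  29  39
296  24  24  23  24  31  42  40  37  38  39  41  40  41  41  42  41  41  40  38  38  39  41  33  22  22  22  24  24
308  21  21  21  23  39  41  39  37  39  39  41  40  39  40  39  40  40  39  38  37  37  40  39  26  21  21  21  22
320  18  19  16  38  45  45  45  45  45  46  45  45  45  45  45  45  45  46  45  45  44  46  45  39  21  18  19  18
332  16  17  14  35  44  45  45  43  45  43  44  44  44  45  45  43  44  44  45  44  44  45  44  36  17  16  15  15
344  30  30  29  30  31  27  29  29  29  29  29  29  29  29  28  31  30  29  29  29  29  30  29  30  29  30  28  30
```

Run:
```python
from h import *
w=pickle.load(open("pics/w5.pkl","rb"))
for z in(.147,.16,.173):print(z,onz(w,(320,142),z),onz(w,(320,147),z))
```

```text
0.147 [ 0.57407107 -0.0390907   0.147     ] [ 0.57157541 -0.03886677  0.147     ]
0.16 [ 0.57407932 -0.03921912  0.16      ] [ 0.57175405 -0.03901048  0.16      ]
0.173 [ 0.57408757 -0.03934754  0.173     ] [ 0.57193269 -0.03915418  0.173     ]
```

Request:
{"fn": "carry_out", "kwargs": {"rows": [[[0,-0.1,0.4],[0,0,0],1],[[0,-0.1,0.8],[0,0,0],1],[[0.5,-0.1,0.8],[0,0,0],1],[[1,-0.1,0.8],[0,0,0],1],[[1.5,-0.1,0.8],[0,0,0],1],[[2,-0.1,0.8],[0,0,0],1],[[2.5,-0.1,0.8],[0,0,0],1],[[3,-0.1,0.8],[0,0,0],1],[[3.5,-0.1,0.8],[0,0,0],1],[[4,-0.1,0.8],[0,0,0],1],[[4.5,-0.1,0.8],[0,0,0],1],[[4.5,-0.1,0.8],[0,0,0],1]]}}

```text
clock: 11.0
tool_pos: [0.5502, -0.0375, 0.1437]
eef_rot: [0.999, -0.043, 0.0, -0.0]
contact_force: [0.2, 0.6, -1.0]
opening: 0.266
finger_force: 40.0
```

Request:
{"fn": "carry_out", "kwargs": {"rows": [[[0.4,0,0],[0,0,0],1],[[0.8,0,0],[0,0,0],1],[[1.1,0,0],[0,0,0],1],[[1.3,0,0],[0,0,0],1],[[1.4,0,0],[0,0,0],1],[[1.4,0,0],[0,0,0],1]]}}

```text
clock: 11.6
tool_pos: [0.5633, -0.0387, 0.1437]
eef_rot: [0.999, -0.043, -0.0, 0.0]
contact_force: [-1.4, -1.0, -1.2]
opening: 0.264
finger_force: 40.0
```

Request:
{"fn": "carry_out", "kwargs": {"rows": [[[0.1,0,0],[0,0,0],1],[[0.1,0,0],[0,0,0],1]]}}

```text
clock: 11.8
tool_pos: [0.5642, -0.0388, 0.1437]
eef_rot: [0.999, -0.043, 0.0, 0.0]
contact_force: [0.4, -0.0, -0.7]
opening: 0.262
finger_force: 40.0
```

Request:
{"fn": "carry_out", "kwargs": {"rows": [[[0.1,0,0],[0,0,0],1],[[0.1,0,0],[0,0,0],1]]}}

```text
clock: 12.0
tool_pos: [0.5653, -0.0389, 0.1437]
eef_rot: [0.999, -0.043, 0.0, 0.0]
contact_force: [0.1, 0.4, -1.0]
opening: 0.266
finger_force: 40.0
```

Request:
{"fn": "carry_out", "kwargs": {"rows": [[[0.1,0,0],[0,0,0],1],[[0.1,0,0],[0,0,0],1]]}}

```text
clock: 12.2
tool_pos: [0.5663, -0.039, 0.1437]
eef_rot: [0.999, -0.043, 0.0, 0.0]
contact_force: [-0.3, -0.2, 0.0]
opening: 0.264
finger_force: 40.0
```

Request:
{"fn": "carry_out", "kwargs": {"rows": [[[0.1,0,0],[0,0,0],1],[[0.1,0,0],[0,0,0],1]]}}

```text
clock: 12.4
tool_pos: [0.5674, -0.0391, 0.1437]
eef_rot: [0.999, -0.043, 0.0, 0.0]
contact_force: [-0.0, 0.6, -0.4]
opening: 0.266
finger_force: 40.0
```

Request:
{"fn": "carry_out", "kwargs": {"rows": [[[0.05,0,0],[0,0,0],1],[[0.05,0,0],[0,0,0],1]]}}

```text
clock: 12.6
tool_pos: [0.5677, -0.0391, 0.1437]
eef_rot: [0.999, -0.043, 0.0, 0.0]
contact_force: [-0.3, -0.4, -0.1]
opening: 0.265
finger_force: 40.0
```

Request:
{"fn": "carry_out", "kwargs": {"rows": [[[0.05,0,0],[0,0,0],1],[[0.05,0,0],[0,0,0],1]]}}

```text
clock: 12.8
tool_pos: [0.5683, -0.0391, 0.1437]
eef_rot: [0.999, -0.043, 0.0, 0.0]
contact_force: [0.2, -0.6, -1.3]
opening: 0.269
finger_force: 40.0
```

Request:
{"fn": "carry_out", "kwargs": {"rows": [[[0.05,0,0],[0,0,0],1],[[0.05,0,0],[0,0,0],1]]}}

```text
clock: 13.0
tool_pos: [0.5688, -0.0392, 0.1437]
eef_rot: [0.999, -0.043, 0.0, 0.0]
contact_force: [-0.2, 0.0, -1.6]
opening: 0.269
finger_force: 40.0
```

Request:
{"fn": "carry_out", "kwargs": {"rows": [[[0.05,0,0],[0,0,0],1],[[0.05,0,0],[0,0,0],1]]}}

```text
clock: 13.2
tool_pos: [0.5692, -0.0392, 0.1437]
eef_rot: [0.999, -0.043, 0.0, 0.0]
contact_force: [0.1, 0.5, -0.8]
opening: 0.27
finger_force: 40.0
```

Request:
{"fn": "carry_out", "kwargs": {"rows": [[[0.05,0,0],[0,0,0],1],[[0.05,0,0],[0,0,0],1]]}}

```text
clock: 13.4
tool_pos: [0.5698, -0.0393, 0.1437]
eef_rot: [0.999, -0.043, 0.0, 0.0]
contact_force: [-1.4, 0.3, -1.2]
opening: 0.262
finger_force: 40.0
```

Request:
{"fn": "carry_out", "kwargs": {"rows": [[[0.05,0,0],[0,0,0],1],[[0.05,0,0],[0,0,0],1]]}}

```text
clock: 13.6
tool_pos: [0.5703, -0.0393, 0.1437]
eef_rot: [0.999, -0.043, 0.0, 0.0]
contact_force: [-0.1, 0.4, -0.5]
opening: 0.27
finger_force: 40.0
```

Request:
{"fn": "carry_out", "kwargs": {"rows": [[[0.05,0,0],[0,0,0],1],[[0.05,0,0],[0,0,0],1]]}}

```text
clock: 13.8
tool_pos: [0.5708, -0.0394, 0.1437]
eef_rot: [0.999, -0.043, 0.0, 0.0]
contact_force: [0.6, -0.1, -1.3]
opening: 0.264
finger_force: 40.0
```

Request:
{"fn": "carry_out", "kwargs": {"rows": [[[0.05,0,0],[0,0,0],1],[[0.05,0,0],[0,0,0],1]]}}

```text
clock: 14.0
tool_pos: [0.5713, -0.0394, 0.1437]
eef_rot: [0.999, -0.043, 0.0, 0.0]
contact_force: [-0.4, -0.0, -0.4]
opening: 0.263
finger_force: 40.0
```

Run:
```python
from h import *; from plant import r; np.set_printoptions(precision=4,suppress=True)
w=r.snapshot("wrist");pickle.dump(w,open("pics/w6.pkl","wb"))
st=r.get_state();print(st["tool_pos"],st["contact_force"])
a=cv2.cvtColor(w["image"],7)
for v in range(196,282,3): print(v,' '.join("%3d"%x for x in a[v,284:366:4]))
for v in(240,245,250,255,260):print(v,onz(w,(322,v),.16)[0],onz(w,(322,v),.173)[0])
```

```text
[ 0.5712 -0.0394  0.1437] [ 0.3769 -1.0676 -0.317 ]
196  43  42  42  38  43  41  50  77  79  87  85  80  79  51  39  38  37  43  41  42  64
199  45  43  42  43  41  41  63  85  93  98 101  97  80  55  38  39  41  40  41  42  69
202  44  40  43  43  42  39  72  91  93  96 100  96  91  64  35  41  39  42  41  47 102
205  57  44  42  38  39  38  50  45  47  49  45  46  45  41  39  38  38  39  48  45 158
208 145  43  41  38  44  38  41  41  40  39  40  40  40  40  37  38  38  42  42 109 176
211 173  83  43  42  40  36  39  40  37  42  41  40  39  40  37  40  40  41  68 173 174
214 171 167  68  40  38  42  44  40  39  41  37  36  38  39  43  35  37  51 162 173 173
217 174 174 166  81  38  39  41  40  40  40  38  35  41  41  36  38  59 155 171 171 174
220 173 173 173 166  40  37  40  44  38  40  40  40  40  37  41  37 159 173 173 176 173
223 174 173 173 167  40  38  41  42  39  39  39  41  38  37  37  41 173 174 172 174 172
226 172 174 172 167  41  40  38  36  45  39  43  43  39  41  37  40 171 172 173 173 175
229 173 174 172 166  39  39  32  37  39  38  40  42  39  39  38  40 173 170 172 
[... 1011 characters left out ...]
  41  34  39  36  41  40  38  40  47  56  57 118 171
268 172  97  54  51  41  36  39  37  38  37  41  30  39  38  39  37  47  54  56 152 171
271 173 152 126  75  36  35  38  37  40  38  39  41  37  38  36  38  48  82  82 163 173
274 171 172 171 136  43  37  38  40  40  40  37  40  35  38  35  43  50 164 171 173 171
277 172 170 171  93  49  44  54  72  44  35  37  39  73 119  46  46  45 158 170 173 173
280 163 164 163  78  51  48  64  86  52  54  55  57 134 137  48  47  43 122 162 163 163
240 0.5931495819268823 0.5967625631336354
245 0.590572421709928 0.5943832701956943
250 0.5879747533508994 0.5919850436744678
255 0.5853563309975164 0.589567656593538
260 0.5827169048520191 0.5871308783339307
```

The rows show the boss at 205–245, a short piece of rod at 247–250 and the collar at 253–276, with the hanger just ahead of it. There's still a small gap, so I'll keep advancing in fine steps.

Request:
{"fn": "carry_out", "kwargs": {"rows": [[[0.05,0,0],[0,0,0],1],[[0.05,0,0],[0,0,0],1]]}}

```text
clock: 14.25
tool_pos: [0.5718, -0.0394, 0.1437]
eef_rot: [0.999, -0.043, 0.0, 0.0]
contact_force: [0.5, 0.1, -0.3]
opening: 0.268
finger_force: 40.0
```

Request:
{"fn": "carry_out", "kwargs": {"rows": [[[0.05,0,0],[0,0,0],1],[[0.05,0,0],[0,0,0],1]]}}

```text
clock: 14.45
tool_pos: [0.572, -0.0395, 0.1437]
eef_rot: [0.999, -0.043, -0.0, 0.0]
contact_force: [0.1, 0.1, -1.0]
opening: 0.266
finger_force: 40.0
```

Request:
{"fn": "carry_out", "kwargs": {"rows": [[[0.05,0,0],[0,0,0],1],[[0.05,0,0],[0,0,0],1]]}}

```text
clock: 14.65
tool_pos: [0.5721, -0.0395, 0.1436]
eef_rot: [0.999, -0.043, -0.001, 0.0]
contact_force: [-1.0, 0.1, 1.1]
opening: 0.268
finger_force: 40.0
```

Progress has stalled at .572, so contact is starting. I'll continue gently.

Request:
{"fn": "carry_out", "kwargs": {"rows": [[[0.05,0,0],[0,0,0],1],[[0.05,0,0],[0,0,0],1]]}}

```text
clock: 14.85
tool_pos: [0.5722, -0.0395, 0.1436]
eef_rot: [0.999, -0.043, -0.001, 0.0]
contact_force: [-2.6, 0.1, 1.8]
opening: 0.267
finger_force: 40.0
```

Request:
{"fn": "carry_out", "kwargs": {"rows": [[[0.05,0,0],[0,0,0],1],[[0.05,0,0],[0,0,0],1]]}}

```text
clock: 15.05
tool_pos: [0.5723, -0.0395, 0.1435]
eef_rot: [0.999, -0.043, -0.001, 0.0]
contact_force: [-5.4, -0.2, 2.2]
opening: 0.263
finger_force: 40.0
```

Request:
{"fn": "carry_out", "kwargs": {"rows": [[[0.04,0,0],[0,0,0],1],[[0.04,0,0],[0,0,0],1],[[0.04,0,0],[0,0,0],1],[[0.04,0,0],[0,0,0],1],[[0.04,0,0],[0,0,0],1],[[0.04,0,0],[0,0,0],1]]}}

```text
clock: 15.65
tool_pos: [0.5723, -0.0395, 0.1434]
eef_rot: [0.999, -0.043, -0.002, 0.0]
contact_force: [-5.8, 1.5, 2.8]
opening: 0.265
finger_force: 40.0
```

Request:
{"fn": "carry_out", "kwargs": {"rows": [[[0.04,0,0],[0,0,0],1],[[0.04,0,0],[0,0,0],1],[[0.04,0,0],[0,0,0],1],[[0.04,0,0],[0,0,0],1],[[0.04,0,0],[0,0,0],1],[[0.04,0,0],[0,0,0],1]]}}

```text
clock: 16.25
tool_pos: [0.5723, -0.0396, 0.1433]
eef_rot: [0.999, -0.043, -0.002, 0.0]
contact_force: [-6.1, 2.2, 3.9]
opening: 0.268
finger_force: 40.0
```

Run:
```python
from plant import r
for i in range(3): print(r.get_state()["contact_force"].round(1)); r.snapshot("top")
```

```text
[-6.1  2.2  3.9]
[-6.8  1.3  3.4]
[-5.6 -0.   2.2]
```

Request:
{"fn": "carry_out", "kwargs": {"rows": [[[-0.1,0,0],[0,0,0],1],[[-0.3,0,0],[0,0,0],1],[[-0.3,0,0.2],[0,0,0],1],[[-0.3,0,0.4],[0,0,0],1],[[-0.3,0,0.4],[0,0,0],1]]}}

```text
clock: 16.9
tool_pos: [0.5721, -0.0395, 0.1395]
eef_rot: [0.999, -0.043, 0.0, -0.0]
contact_force: [-0.9, 0.1, -1.1]
opening: 0.268
finger_force: 40.0
```

Request:
{"fn": "carry_out", "kwargs": {"rows": [[[0,0,0.05],[0,0,0],1],[[0,0,0.05],[0,0,0],0.6],[[0,0,0.05],[0,0,0],0.5],[[0,0,0.05],[0,0,0],0.4],[[0,0,0.05],[0,0,0],0.3],[[0,0,0.05],[0,0,0],0.3],[[0,0,0.05],[0,0,0],0.3],[[0,0,-2],[0,0,0],0.3],[[0,0,-5],[0,0,0],0.3],[[0,0,-8],[0,0,0],0.3],[[0,0,-10],[0,0,0],0.3],[[0,0,-10],[0,0,0],0.3]]}}

```text
clock: 18.1
tool_pos: [0.5736, -0.0393, 0.2426]
eef_rot: [0.999, -0.044, 0.003, -0.0]
contact_force: [0.3, -0.5, 0.3]
opening: 0.698
finger_force: 0.0
```

Run:
```python
from h import *; from mv import *; from plant import r; np.set_printoptions(precision=4,suppress=True)
w=r.snapshot("wrist");pickle.dump(w,open("pics/w7.pkl","wb"));st=r.get_state();print(st["tool_pos"],st["opening"],st["contact_force"])
a=cv2.blur(cv2.cvtColor(w["image"],7),(3,3))
for v in range(150,270,4): print(v,' '.join("%3d"%x for x in a[v,290:360:3]))
print("tab top front expected",proj(w,[.567,-.0395,.203]),"back",proj(w,[.577,-.0395,.203]))
print(rel(st,[.560,.159,.24],0))
```

```text
[ 0.5723 -0.0394  0.2407] 0.7031940584739219 [ 0.5707  0.3538 -1.2787]
150 143  65  42  42  42  42  43  42  43  42  42  42  43  41  41  41  42  54  65  63  61  85 151 163
154  95  42  42  42  42  42  43  42  43  42  42  42  42  42  42  43  41  54  66  54  48  53  99 160
158  47  42  42  42  42  40  41  41  43  43  42  42  42  42  43  41  40  42  58  47  42  40  49 128
162  43  43  42  42  42  42  43  42  42  42  41  42  42  41  41  42  39  41  43  42  42  40  42  84
166  43  42  41  42  41  41  41  41  42  42  49  56  48  43  40  40  41  40  40  40  42  41  41  64
170  43  43  42  42  41  42  42  42  41  59  76  75  75  58  42  41  41  40  40  40  39  41  41  50
174  41  41  42  41  41  42  41  40  43  69  74  75  75  68  43  40  41  39  40  39  40  42  41  51
178  42  43  42  42  41  42  40  40  51  74  75  76  76  72  48  40  40  41  40  41  40  42  42  63
182  43  42  42  42  41  40  39  40  59  81  89  92  90  81  55  38  39  40  39  39  41  41  42  91
186  48  43  42  42  40  40  38  38  43  48  48  50  48  48  42  38  39  40  40  41  41  42  49 135
190 104  43  42  41  40  40  
[... 1414 characters left out ...]
  55  55  55  55  55  54  55  72 151 162 162 162 162 162
250 162 162 162 163 163 161  95  56  55  56  55  56  56  55  56  57  56  62 142 163 162 162 162 163
254 162 160 162 162 160 160  93  55  55  55  55  55  56  54  54  55  56  66 145 163 162 162 161 163
258 162 162 162 162 161 162 139 116 116 111  74  71  71 106 116 116 116 133 161 162 162 162 162 163
262 162 162 162 161 161 162 162 162 162 152  91  88  86 143 162 162 162 162 162 162 162 162 162 162
266 162 161 162 162 162 161 161 161 162 152  92  88  87 143 162 161 162 162 162 162 162 162 161 161
tab top front expected [324.1868 258.8929] back [322.8853 244.6004]
(array([ -2.9469, -19.656 ,   0.0688]), array([-0.0005, -0.1641, -4.9798]))
```

The broad tab's front edge is at row 258, which matches hanging at the collar. Next is the narrow hanger.

Request:
{"fn": "carry_out", "kwargs": {"rows": [[[-0.5,-3,0],[0,0,-1],0.3],[[-1,-6.5,0],[0,0,-2],0.3],[[-1.5,-10,0],[0,0,-3],0.3],[[-2,-13.5,0],[0,0,-4],0.3],[[-2.5,-17,0],[0,0,-5],0.3],[[-2.95,-19.65,0],[0,0,-5],0.3],[[-2.95,-19.65,0],[0,0,-5],0.3],[[-2.95,-19.65,0],[0,0,-5],0.3]]}}

```text
clock: 18.95
tool_pos: [0.5583, 0.1586, 0.2383]
eef_rot: [1.0, 0.001, -0.001, 0.001]
contact_force: [0.1, -0.9, -0.7]
opening: 0.7
finger_force: 0.0
```

Run:
```python
from h import *; from mv import *; from plant import r; np.set_printoptions(precision=4,suppress=True)
w=r.snapshot("wrist");pickle.dump(w,open("pics/w8.pkl","wb"));st=r.get_state();print(st["tool_pos"],st["opening"])
a=cv2.blur(cv2.cvtColor(w["image"],7),(3,3))
for v in range(190,270,4): print(v,' '.join("%3d"%x for x in a[v,290:360:3]))
print("tab top front",onz(w,(324,258),.203),"back",proj(w,[.565,.159,.203]))
print(rel(st,[.560,.159,.1385],0))
```

```text
[0.5587 0.1573 0.2385] 0.6968072691715784
190  59  58  47  35  35  33  33  34  35  36  37  38  36  37  36  36  35  37  39  41  54  62  63  68
194  58  57  59  55  42  36  34  35  34  37  36  36  38  36  36  37  36  38  49  59  62  62  63  69
198  60  58  59  60  59  57  49  42  38  47  57  56  53  41  39  43  47  55  60  62  63  63  63  70
202  60  60  60  60  60  61  61  60  59  70  85  89  81  61  60  61  61  63  63  64  62  62  64  71
206  89  63  60  60  60  61  59  58  59  69  85  90  82  63  63  62  62  61  61  63  63  64  65  71
210 112 103  72  62  62  61  59  58  50  69  86  89  80  56  55  61  60  61  62  63  64  64  64  70
214 116 115 106  66  61  61  61  55  47  66  86  89  80  53  52  62  64  63  62  63  64  64  63  72
218 115 115 115 108  76  59  52  50  49  67  86  89  80  52  48  55  58  62  62  62  63  66  65  81
222 113 111 112 114  93  55  48  48  53  69  86  90  81  57  51  49  50  61  64  65  66  74  77 106
226 115 114 113 115 110  66  48  49  53  65  78  80  73  56  50  49  55 112 139 155 159 169 173 175
230 115 113 115 117 109  59  49  46  48  49  49  50  50  4
[... 376 characters left out ...]
7  57  57  57  57  58  58  58  59  63 141 152 164 162 152 165 165
250 169 169 166 163 158  78  56  56  56  57  57  57  57  56  58  58  64 142 150 160 164 153 160 169
254 150 157 164 155 159 142 114 116 119  85  74  74  76 110 120 115 126 164 160 159 167 157 160 168
258 154 151 166 160 156 166 161 157 165 117  89  92 100 154 165 158 158 164 159 156 165 154 154 166
262 161 154 164 164 154 162 165 157 159 116  91  91 101 152 162 162 154 164 163 159 166 160 156 168
266 163 151 164 164 153 163 165 152 159 112  90  92 103 150 166 163 157 165 166 167 169 167 170 172
tab top front [0.5534 0.1578 0.203 ] back [322.2633 241.0233]
(array([ 0.1498, -0.192 , 10.0013]), array([ 0.1209,  0.1083, -0.0302]))
```

Request:
{"fn": "carry_out", "kwargs": {"rows": [[[0.15,-0.15,3],[0,0,0],0.3],[[0.15,-0.15,6],[0,0,0],0.3],[[0.15,-0.15,8.5],[0,0,0],0.3],[[0.15,-0.15,10],[0,0,0],0.3],[[0.15,-0.15,10],[0,0,0],0.3],[[0.15,-0.15,10],[0,0,0],0.3],[[0.15,-0.15,10],[0,0,0],0.6],[[0.15,-0.15,10],[0,0,0],0.7],[[0.15,-0.15,10],[0,0,0],0.8],[[0.15,-0.15,10],[0,0,0],1],[[0.15,-0.15,10],[0,0,0],1],[[0.15,-0.15,10],[0,0,0],1]], "newtons": 30}}

```text
clock: 20.2
tool_pos: [0.5608, 0.1604, 0.1399]
eef_rot: [1.0, 0.0, 0.0, 0.0]
contact_force: [-0.1, 0.4, 0.8]
opening: 0.265
finger_force: 30.0
```

Request:
{"fn": "carry_out", "kwargs": {"rows": [[[0,0,0],[0,0,0],1],[[0,0,0],[0,0,0],1]]}}

```text
clock: 20.4
tool_pos: [0.5608, 0.1604, 0.1399]
eef_rot: [1.0, 0.0, 0.0, 0.0]
contact_force: [-0.3, 0.3, 2.6]
opening: 0.264
finger_force: 30.0
```

Request:
{"fn": "carry_out", "kwargs": {"rows": [[[0,0,-0.5],[0,0,0],1],[[0,0,-1.0],[0,0,0],1],[[0,0,-1.3],[0,0,0],1],[[0,0,-1.3],[0,0,0],1],[[-1,0,-1.3],[0,0,0],1],[[-2,0,-1.3],[0,0,0],1],[[-3,0,-1.3],[0,0,0],1],[[-4,0,-1.3],[0,0,0],1],[[-5,0,-1.3],[0,0,0],1],[[-6,0,-1.3],[0,0,0],1]]}}

```text
clock: 21.4
tool_pos: [0.4996, 0.1604, 0.1527]
eef_rot: [1.0, 0.0, -0.0, 0.0]
contact_force: [0.1, -0.1, -1.1]
opening: 0.266
finger_force: 30.0
```

Request:
{"fn": "carry_out", "kwargs": {"rows": [[[-0.5,0,0],[0,0,0],1],[[-1,0,0],[0,0,0],1],[[-1.5,0,0],[0,0,0],1],[[-2,0,0],[0,0,0],1],[[-2.5,0,0],[0,0,0],1],[[-3,0,0],[0,0,0],1],[[-3.5,0,0],[0,0,0],1],[[-4.5,0,0],[0,0,0],1],[[-5.5,0,0],[0,0,0],1],[[-6.3,0,0],[0,0,0],1],[[-6.3,0,0],[0,0,0],1]]}}

```text
clock: 22.5
tool_pos: [0.4359, 0.1602, 0.1527]
eef_rot: [1.0, 0.001, -0.001, 0.0]
contact_force: [0.1, -0.4, -0.4]
opening: 0.272
finger_force: 30.0
```

Run:
```python
from h import *; from mv import *; from plant import r; np.set_printoptions(precision=4,suppress=True)
st=r.get_state();print(st["tool_pos"],st["opening"],st["contact_force"])
for p in([.40,.16,.2],[.41,.0,.2],[.43,-.15,.2],[.4884,-.2945,.2]):print(rel(st,p,6.1))
```

```text
[0.4359 0.1602 0.1527] 0.2718001162113305 [ 0.1084 -0.408  -0.3517]
(array([-3.6003,  0.0179, -4.7216]), array([ 0.0379,  0.0786, -6.0045]))
(array([-2.627 , 16.0196, -4.7112]), array([ 0.0379,  0.0786, -6.0045]))
(array([-0.652 , 31.0229, -4.7028]), array([ 0.0379,  0.0786, -6.0045]))
(array([ 5.1639, 45.4826, -4.7   ]), array([ 0.0379,  0.0786, -6.0045]))
```

Request:
{"fn": "carry_out", "kwargs": {"rows": [[[-0.5,2,-2],[0,0,0],1],[[-0.5,5.5,-4],[0,0,0],1],[[-0.5,9.5,-4.7],[0,0,0],1],[[-0.5,14,-4.7],[0,0,0],1],[[-0.5,18.5,-4.7],[0,0,0],1],[[-0.5,23,-4.7],[0,0,0],1],[[-0.5,27,-4.7],[0,0,-1],1],[[-0.5,31,-4.7],[0,0,-2],1],[[1,35,-4.7],[0,0,-3],1],[[2.5,38.5,-4.7],[0,0,-4],1],[[4,42,-4.7],[0,0,-5],1],[[5,45,-4.7],[0,0,-6],1]]}}

```text
clock: 23.7
tool_pos: [0.4887, -0.2922, 0.1997]
eef_rot: [0.999, 0.052, 0.001, 0.0]
contact_force: [1.3, -0.0, -0.4]
opening: 0.269
finger_force: 30.0
```

Request:
{"fn": "carry_out", "kwargs": {"rows": [[[0,0,0],[0,0,0],1],[[0,0,0],[0,0,0],1],[[0,0,0],[0,0,0],1],[[0,0,0],[0,0,0],1]]}}

```text
clock: 24.1
tool_pos: [0.4878, -0.2881, 0.1999]
eef_rot: [0.999, 0.054, -0.0, -0.0]
contact_force: [-1.1, 0.1, -0.5]
opening: 0.264
finger_force: 30.0
```

Run:
```python
from h import *; from mv import *; from plant import r; np.set_printoptions(precision=4,suppress=True)
st=r.get_state();print(st["tool_pos"],st["opening"],st["contact_force"])
print(rel(st,[.4884,-.2945,.2],6.1))
w=r.snapshot("wrist");pickle.dump(w,open("pics/w9.pkl","wb"));t=r.snapshot("top");pickle.dump(t,open("pics/t9.pkl","wb"))
# screws: bright blobs on the dark reader
for z in(.045,):
  for x,y in((.5147,-.2615),(.5213,-.3213),(.4618,-.3272),(.4552,-.2679),(.4884,-.2945)):print(proj(w,[x,y,z]))
a=cv2.cvtColor(w["image"],7)
m=(a>120).astype(np.uint8)[60:330,150:500];n,l,s,c=cv2.connectedComponentsWithStats(m)
for i in range(1,n):
    if 5<s[i,4]<250:print(c[i]+[150,60],s[i,2:5],onz(w,c[i]+[150,60],.046)[:2])
print("tongue bottom expect",proj(w,np.array(st["tool_pos"])+[0.004,0,.0111-.066]))
b=cv2.blur(a,(3,3))
for v in range(170,300,6): print(v,' '.join("%3d"%x for x in b[v,270:380:4]))
```

```text
[ 0.4878 -0.2881  0.1999] 0.26427356835139726 [-1.1402  0.0959 -0.5397]
(array([-0.006 ,  0.6469, -0.0129]), array([-0.0328,  0.0115,  0.0506]))
[298.6626 183.9938]
[361.6162 183.842 ]
[359.3636 243.9177]
[299.7681 244.0916]
[329.8823 214.5129]
[363.4    182.9333] [ 4  5 15] [ 0.5224 -0.3228]
[360.5238 243.381 ] [ 6  5 21] [ 0.4628 -0.3281]
[313.8333 278.0556] [ 7  3 18] [ 0.4209 -0.2855]
tongue bottom expect [323.6716 237.2837]
170 169 169 168 169 169 168 161 154 155 156 157  91  57  56  55  55  57  55  54  56  56  57  55  63  95  86  84  64
176 167 164 163 163 164 154  39  36  36  34  35  34  32  32  32  32  29  30  29  29  28  29  30  34  47  83 106  62
182 152 151 159 158 158 147  40  69  51  33  34  32  33  32  29  30  30  29  28  28  28  28  36 122  86  87 108  64
188 168 159 158 159 156 143  37  37  35  33  31  30  31  29  30  28  28  27  25  27  25  28  28  53  55  92 103  60
194 162 162 166 165 164 150  37  34  34  31  31  30  29  28  28  25  27  26  25  25  25  24  24  37  54  91 100  60
200 153 156 154 144 146 135  36  34  32  30  30  29  28  28  28  25  25  23  25  24  24
[... 1184 characters left out ...]
 108
266 167 169 169 169 167 168 169 154  46  45  46  50  50  50  49  49  49  47  42  43  78 106 102 101 102 103 101 102
272 162 162 164 161 160 159 159  99  46  45  46  50  49  49  49  49  49  45  41  41  59 106 106 106 107 105 103 105
278 144 139 127 142 143 143 141  56  46  44  92 136 106  89  89  90  88  81  40  41  46 101 103 103 103  97 104 104
284  36  31  32  32  30  30  28  46  46  46  46  44  44  44  43  43  43  44  44  43  33  24  24  24  24  20  21  29
290  30  29  27  28  26  27  25  42  42  41  39  41  42  41  41  41  39  39  39  41  28  18  19  19  19  19  20  23
296  29  28  27  26  25  24  23  42  42  39  39  42  42  41  41  41  40  37  37  40  30  18  17  17  18  18  21  19
```

Request:
{"fn": "carry_out", "kwargs": {"rows": [[[0,0.65,0],[0,0,0],1],[[0.05,0.65,3],[0,0,0],1],[[0.05,0.65,6],[0,0,0],1],[[0.05,0.65,8.5],[0,0,0],1],[[0.05,0.65,8.5],[0,0,0],1],[[0.05,0.65,8.5],[0,0,0],1],[[0.05,0.65,8.5],[0,0,0],1]]}}

```text
clock: 24.9
tool_pos: [0.4902, -0.2966, 0.1162]
eef_rot: [0.999, 0.052, 0.001, 0.001]
contact_force: [1.0, -0.4, -0.8]
opening: 0.268
finger_force: 30.0
```

Run:
```python
from h import *; from mv import *; from plant import r; np.set_printoptions(precision=4,suppress=True)
st=r.get_state();print(st["tool_pos"],st["contact_force"])
print(rel(st,[.4887,-.295,.115],6.1))
w=r.snapshot("wrist");pickle.dump(w,open("pics/w10.pkl","wb"))
a=cv2.cvtColor(w["image"],7).astype(float); P=[]
for x,y in((.5147,-.2615),(.5213,-.3213),(.4618,-.3272),(.4552,-.2679)):
    u=proj(w,[x,y,.046]); i,j=np.round(u).astype(int); q=a[j-7:j+8,i-7:i+8]; m=np.clip(q-np.median(q)-10,0,None)
    gy,gx=np.mgrid[j-7:j+8,i-7:i+8]; o=np.array([(gx*m).sum(),(gy*m).sum()])/m.sum(); print(u,o,m.max(),onz(w,o,.046)[:2])
print("slot pred",proj(w,[.4884,-.2945,.045]),"tongue bottom centre",proj(w,np.array(st["tool_pos"])+[0,0,.0111-.066]))
b=cv2.blur(a,(3,3))
for v in range(184,286,5): print(v,' '.join("%3d"%x for x in b[v,280:372:4]))
```

```text
[ 0.4902 -0.2966  0.1162] [ 0.9985 -0.3522 -0.8144]
(array([-0.1336, -0.179 ,  0.1187]), array([ 0.0903, -0.1397, -0.0826]))
[278.3584 200.0575] [278.8168 198.6484] 29.0 [ 0.5158 -0.2618]
[361.1167 199.6476] [361.6086 198.0551] 36.0 [ 0.5225 -0.3215]
[358.4252 276.6516] [359.8165 275.6289] 104.0 [ 0.4627 -0.3282]
[281.1436 277.0881] [281.9148 276.2217] 34.0 [ 0.456  -0.2684]
slot pred [319.823  238.9787] tongue bottom centre [322.896  242.9075]
184  53  54  53  46  35  34  32  31  30  32  32  29  30  29  29  29  28  28  28  28  28  28  50
189  35  33  34  33  33  31  31  31  31  29  29  29  29  29  28  26  27  28  26  28  27  28  27
194  47  35  33  32  33  31  31  30  29  29  28  27  27  27  27  25  26  25  26  26  43  40  25
199  72  42  32  31  31  29  29  29  28  27  26  27  26  24  25  26  24  24  24  29  67  64  26
204  39  33  31  29  29  27  27  27  24  25  24  24  22  24  22  22  24  24  23  22  26  26  23
209  33  32  30  30  29  29  26  26  23  25  25  24  22  22  22  22  22  22  21  22  22  21  21
214  32  31  29  29  28  28  24  26  22  22  23  21  21  20  19  21  20  19
[... 664 characters left out ...]
  15  14  15  16  16  16  25
254  27  25  26  22  21  21  20  25  41  42  42  42  42  41  42  36  16  16  15  16  16  16  26
259  26  25  24  24  21  25  38  38  42  43  43  42  43  41  41  42  32  27  15  16  16  15  27
264  25  24  24  21  22  36  43  43  48  49  49  49  49  49  47  42  40  39  20  22  34  31  38
269  25  26  23  21  23  42  43  42  48  49  48  48  49  47  48  41  41  42  37  37  38  38  48
274  57  56  23  21  27  43  43  42  48  47  48  48  47  48  47  40  41  41  36  83 142  76  51
279  51  51  22  20  35  44  42  39  29  29  27  26  25  24  26  36  40  42  38  56 105  47  37
284  25  22  23  23  30  46  44  43  44  44  43  44  44  44  43  43  43  43  20  17  20  17  20
```

Run:
```python
from h import *; from scipy.spatial.transform import Rotation as R; np.set_printoptions(precision=1,suppress=True)
from plant import r
w=pickle.load(open("pics/w10.pkl","rb")); st=r.get_state();p=st["tool_pos"];z0=p[2]+.0111
Y=R.from_euler('z',6.1,degrees=True)
for n,o in(("tongue bot L",(.004,.01,-.066)),("R",(.004,-.01,-.066)),("tongue z-40 L",(.004,.01,-.04)),("R",(.004,-.01,-.04)),("frame L",(.005,.014,-.019)),("R",(.005,-.014,-.019)),("tab L",(.005,.012,.03)),("R",(.005,-.012,.03))):
    print(n,proj(w,np.array([p[0],p[1],z0])+Y.apply(o)))
a=cv2.GaussianBlur(cv2.cvtColor(w["image"],7).astype(np.float32),(1,5),1)
for v in(242,246,250,254,268,272,288,294,300):
    g=np.gradient(a[v,285:365]); L=285+np.argmax(g[:42]);Rr=285+35+np.argmin(g[35:]); print(v,L,Rr,(L+Rr)/2)
print(a[236:262:2,325])
for zz in(.045,): print(proj(w,[.4893,-.295,zz]))
```

```text
tongue bot L [308.7 237.5]
R [337.1 237.4]
tongue z-40 L [307.  248.2]
R [338.7 248.1]
frame L [298.5 257.1]
R [347.2 257. ]
tab L [295.6 291.8]
R [350.  291.7]
242 311 340 325.5
246 310 341 325.5
250 309 341 325.0
254 309 341 325.0
268 298 339 318.5
272 297 364 330.5
288 296 350 323.0
294 296 350 323.0
300 296 351 323.5
[19.4 31.9 47.4 51.3 50.5 51.  45.3 42.6 42.7 40.9 40.6 41.8 44.9]
[320.6 237.9]
```

The tongue bottom is about 1.7 mm to the right of the tool axis, and the slot centre is at (.4893,-.2950). I'll shift tool y by -3.4 mm and x by -0.5 mm, then re-check.

Request:
{"fn": "carry_out", "kwargs": {"rows": [[[-0.05,-0.3,0],[0,0,0],1],[[-0.05,-0.3,0],[0,0,0],1],[[-0.05,-0.3,0],[0,0,0],1],[[-0.05,-0.3,0],[0,0,0],1],[[-0.05,-0.3,0],[0,0,0],1]]}}

```text
clock: 25.45
tool_pos: [0.4882, -0.2932, 0.1148]
eef_rot: [0.999, 0.053, 0.0, 0.0]
contact_force: [0.1, 0.6, -1.7]
opening: 0.268
finger_force: 30.0
```

```bash
cat > chk.py <<'E'
from h import *; from scipy.spatial.transform import Rotation as R; np.set_printoptions(precision=4,suppress=True)
from plant import r
w=r.snapshot("wrist"); st=r.get_state();p=st["tool_pos"];z0=p[2]+.0111;print(p,st["eef_rot"],st["contact_force"])
a=cv2.cvtColor(w["image"],7).astype(np.float32); S=[]
for x,y in((.5158,-.2618),(.5225,-.3215),(.4627,-.3282),(.456,-.2684)):
    i,j=np.round(proj(w,[x,y,.046])).astype(int); q=a[j-6:j+7,i-6:i+7]; m=np.clip(q-np.median(q)-12,0,None)
    gy,gx=np.mgrid[j-6:j+7,i-6:i+7]; S.append(onz(w,np.array([(gx*m).sum(),(gy*m).sum()])/m.sum(),.046)[:2])
S=np.array(S);C=S.mean(0);print("screws",S.ravel(),"centre",C)
g0=cv2.GaussianBlur(a,(1,5),1); zb=z0-.066; bx,by=proj(w,[p[0]+.004,p[1],zb]).round().astype(int)
e=[]
for v in(by+3,by+5,by+7):
    g=np.gradient(g0[v,bx-28:bx+32]); e.append((bx-28+np.argmax(g[:30])+bx-28+30+np.argmin(g[30:]))/2)
col=cv2.GaussianBlur(a,(9,1),2)[by-10:by+10,bx]; rb=by-10+np.argmax(np.gradient(col))
B=onz(w,(np.mean(e),rb),zb)[:2]; T=B-R.from_euler('z',6.1,degrees=True).apply([.004,0,0])[:2]
print("edges",e,"row",rb,"tongue bottom centre",T); d=C-T
Rt=R.from_quat(st["eef_rot"]).inv().apply([d[0],d[1],0])*1000; print("move tool mm",Rt)
E
python3 chk.py
```

```text
[ 0.4882 -0.2932  0.1147] [0.9986 0.0526 0.     0.0001] [-0.0106  0.421  -1.0887]
screws [ 0.5158 -0.2618  0.5224 -0.3215  0.4627 -0.3282  0.4561 -0.2685] centre [ 0.4892 -0.295 ]
edges [np.float64(325.5), np.float64(325.0), np.float64(326.0)] row 238 tongue bottom centre [ 0.4879 -0.295 ]
move tool mm [1.3613 0.1208 0.    ]
```

Request:
{"fn": "carry_out", "kwargs": {"rows": [[[0.12,0,0.4],[0,0,0],1],[[0.12,0,0.8],[0,0,0],1],[[0.12,0,1.2],[0,0,0],1],[[0.12,0,1.4],[0,0,0],1],[[0.12,0,1.6],[0,0,0],1],[[0.12,0,1.7],[0,0,0],1]]}}

```text
clock: 26.1
tool_pos: [0.4893, -0.293, 0.0975]
eef_rot: [0.999, 0.053, -0.0, -0.0]
contact_force: [-0.5, 0.5, -1.0]
opening: 0.269
finger_force: 30.0
```

Request:
{"fn": "carry_out", "kwargs": {"rows": [[[0,0,0.1],[0,0,0],1],[[0,0,0.2],[0,0,0],1]]}}

```text
clock: 26.3
tool_pos: [0.4895, -0.293, 0.0957]
eef_rot: [0.999, 0.053, 0.0, 0.0]
contact_force: [0.2, 0.8, -1.3]
opening: 0.263
finger_force: 30.0
```

Request:
{"fn": "carry_out", "kwargs": {"rows": [[[0,0,0.1],[0,0,0],1],[[0,0,0.2],[0,0,0],1]]}}

```text
clock: 26.5
tool_pos: [0.4894, -0.293, 0.0937]
eef_rot: [0.999, 0.053, 0.0, 0.0]
contact_force: [0.5, 0.3, -0.8]
opening: 0.267
finger_force: 30.0
```

There's no resistance 6 mm into the slot, so I'll continue down.

Request:
{"fn": "carry_out", "kwargs": {"rows": [[[0,0,0.2],[0,0,0],1],[[0,0,0.4],[0,0,0],1],[[0,0,0.6],[0,0,0],1]]}}

```text
clock: 26.8
tool_pos: [0.4894, -0.293, 0.0875]
eef_rot: [0.999, 0.053, -0.0, 0.0]
contact_force: [1.0, -0.1, -1.7]
opening: 0.269
finger_force: 30.0
```

Request:
{"fn": "carry_out", "kwargs": {"rows": [[[0,0,0.2],[0,0,0],1],[[0,0,0.4],[0,0,0],1],[[0,0,0.6],[0,0,0],1]]}}

```text
clock: 27.1
tool_pos: [0.4894, -0.293, 0.0815]
eef_rot: [0.999, 0.053, -0.0, 0.0]
contact_force: [-0.5, -0.1, -1.3]
opening: 0.266
finger_force: 30.0
```

Home should be near a reported z of .066.

Request:
{"fn": "carry_out", "kwargs": {"rows": [[[0,0,0.2],[0,0,0],1],[[0,0,0.4],[0,0,0],1],[[0,0,0.6],[0,0,0],1],[[0,0,0.8],[0,0,0],1]]}}

```text
clock: 27.5
tool_pos: [0.4894, -0.293, 0.0736]
eef_rot: [0.999, 0.053, 0.0, 0.0]
contact_force: [0.7, -0.3, -1.6]
opening: 0.269
finger_force: 30.0
```

Request:
{"fn": "carry_out", "kwargs": {"rows": [[[0,0,0.1],[0,0,0],1],[[0,0,0.2],[0,0,0],1],[[0,0,0.3],[0,0,0],1]]}}

```text
clock: 27.8
tool_pos: [0.4895, -0.293, 0.0707]
eef_rot: [0.999, 0.053, 0.0, 0.0]
contact_force: [-0.2, -0.5, -1.8]
opening: 0.268
finger_force: 30.0
```

Request:
{"fn": "carry_out", "kwargs": {"rows": [[[0,0,0.1],[0,0,0],1],[[0,0,0.2],[0,0,0],1]]}}

```text
clock: 28.0
tool_pos: [0.4895, -0.293, 0.0687]
eef_rot: [0.999, 0.053, 0.0, 0.0]
contact_force: [0.5, -0.5, -0.5]
opening: 0.269
finger_force: 30.0
```

Request:
{"fn": "carry_out", "kwargs": {"rows": [[[0,0,0.1],[0,0,0],1],[[0,0,0.1],[0,0,0],1]]}}

```text
clock: 28.2
tool_pos: [0.4893, -0.293, 0.0676]
eef_rot: [0.999, 0.053, -0.0, -0.0]
contact_force: [0.4, -0.3, -0.3]
opening: 0.268
finger_force: 30.0
```

Request:
{"fn": "carry_out", "kwargs": {"rows": [[[0,0,0.1],[0,0,0],1],[[0,0,0.1],[0,0,0],1]]}}

```text
clock: 28.4
tool_pos: [0.4893, -0.293, 0.0666]
eef_rot: [0.999, 0.053, -0.0, 0.0]
contact_force: [-0.0, 0.2, -0.5]
opening: 0.266
finger_force: 30.0
```

Request:
{"fn": "carry_out", "kwargs": {"rows": [[[0,0,0.05],[0,0,0],1],[[0,0,0.05],[0,0,0],1]]}}

```text
clock: 28.6
tool_pos: [0.4894, -0.293, 0.0662]
eef_rot: [0.999, 0.053, 0.0, 0.0]
contact_force: [-0.1, 0.6, -1.0]
opening: 0.266
finger_force: 30.0
```

Request:
{"fn": "carry_out", "kwargs": {"rows": [[[0,0,0.05],[0,0,0],1],[[0,0,0.05],[0,0,0],1]]}}

```text
clock: 28.8
tool_pos: [0.4897, -0.293, 0.0661]
eef_rot: [0.999, 0.053, 0.0, 0.0]
contact_force: [-0.2, 0.1, 3.5]
opening: 0.268
finger_force: 30.0
```

Request:
{"fn": "carry_out", "kwargs": {"rows": [[[0,0,0.05],[0,0,0],1],[[0,0,0.05],[0,0,0],1]]}}

```text
clock: 29.0
tool_pos: [0.4899, -0.2931, 0.066]
eef_rot: [0.999, 0.053, 0.001, 0.0]
contact_force: [-0.5, 0.1, 6.9]
opening: 0.271
finger_force: 30.0
```

Request:
{"fn": "carry_out", "kwargs": {"rows": [[[0,0,0.05],[0,0,0],1],[[0,0,0.05],[0,0,0],1]]}}

```text
clock: 29.2
tool_pos: [0.4902, -0.2932, 0.066]
eef_rot: [0.999, 0.053, 0.001, 0.0]
contact_force: [-1.9, 0.6, 10.8]
opening: 0.268
finger_force: 30.0
```

The tongue is fully home at z .066, as predicted. I'll relax, let go and withdraw.

Request:
{"fn": "carry_out", "kwargs": {"rows": [[[0,0,-0.13],[0,0,0],1],[[0,0,-0.13],[0,0,0],1],[[0,0,-0.13],[0,0,0],0.6],[[0,0,-0.13],[0,0,0],0.5],[[0,0,-0.13],[0,0,0],0.4],[[0,0,-0.13],[0,0,0],0.4],[[0,0,-0.13],[0,0,0],0.4],[[0,0,-1],[0,0,0],0.4],[[0,0,-4],[0,0,0],0.4],[[0,0,-8],[0,0,0],0.4],[[0,0,-12],[0,0,0],0.4],[[0,0,-12],[0,0,0],0.4]]}}

```text
clock: 30.4
tool_pos: [0.4932, -0.2944, 0.1906]
eef_rot: [0.999, 0.052, 0.005, 0.003]
contact_force: [0.4, 0.2, 0.7]
opening: 0.6
finger_force: 0.0
```

Run:
```python
from h import *; from plant import r; np.set_printoptions(precision=4,suppress=True)
w=r.snapshot("wrist");t=r.snapshot("top");t0=pickle.load(open("pics/top0.pkl","rb"));st=r.get_state();print(st["tool_pos"],st["opening"],st["contact_force"])
a=cv2.blur(cv2.cvtColor(w["image"],7),(3,3))
print("tab top expect L/R front",proj(w,[.4849,-.281,.129]),proj(w,[.4823,-.305,.129]),"back",proj(w,[.4945,-.295,.129]))
for v in range(196,290,5): print(v,' '.join("%3d"%x for x in a[v,280:370:4]))
# spare stand in top view: broad hanger
T=cv2.cvtColor(t["image"],7); 
print("top broad tab expect",proj(t,[.572,-.0275,.203]),proj(t,[.572,-.0515,.203]))
for v in range(212,252,3): print(v,' '.join("%3d"%x for x in T[v,296:336:2]))
d=cv2.absdiff(T,cv2.cvtColor(t0["image"],7)); print("tape diff",d[305:355,260:310].mean(),"bottle",d[170:200,248:275].mean())
```

```text
[ 0.4898 -0.2933  0.186 ] 0.599063292270198 [-1.4136 -0.3102 -1.2251]
tab top expect L/R front [303.0637 250.0476] [335.3209 256.6554] back [323.5144 239.3229]
196 136  46  32  31  28  30  29  26  27  24  25  26  24  25  23  24  22  21  23  23  24  50  65
201 145  48  30  28  29  28  28  26  25  25  24  23  24  22  23  22  22  22  22  22  21  51  60
206 137  46  29  28  27  27  26  25  24  23  23  24  22  21  19  21  20  20  19  20  21  50  51
211 145  50  29  28  28  27  27  24  23  22  22  20  23  23  20  19  21  18  20  20  21  50  52
216 138  73  28  27  27  26  25  25  28  33  32  31  30  26  18  20  19  19  20  22  21  50  59
221 145  77  28  28  27  26  25  35  40  44  43  43  41  37  34  20  18  20  18  20  24  57  82
226 142  73  27  26  26  25  26  41  41  46  46  45  45  40  38  23  23  22  18  17  36  98  96
231 146  79  30  26  28  25  28  43  38  40  39  39  37  34  40  29  40  42  26  19  34  96  97
236 140  73  28  26  26  26  27  41  34  38  40  40  37  32  38  38  42  42  36  40  50  95  96
241 146 104  29  28  25  26  26  44  46  46  45  45  45  45  44  41  41  41 
[... 1463 characters left out ...]
5  87  87 136 139 136 131 128 123 106  96  93  93  88  87  87  82  98
233 166  81  83 132  88 126 128 133 142 149 154 117 102  92  91  89  88  85  78 164
236 188 108  79 108 130  76  70 122  94  74  74  88 140 135  90  88  87  79 164 188
239 187 189 160  74  68  85  78 172 190 100  88  93  77  71  86  85  74 163 188 186
242 185 187 188 185 105  78  83 179 185  89  89  82  79  81  77 162 186 188 188 188
245 188 186 186 187 188 187 182 181 174  83  96 105 167 189 189 189 188 188 187 188
248 188 186 187 187 188 187 186 182 178 187 188 188 187 188 188 187 189 189 188 186
251 187 188 187 187 187 189 186 188 169 188 189 188 187 187 187 188 187 186 187 188
tape diff 10.3004 bottle 8.765432098765432
```

Both hangers are where they should be: the narrow tab is upright over the slot, and the broad tab is in its expected place at the collar. Handing in.

```bash
python3 -c "
from plant import r
print(r.finish_job())"
```

```text
the job is handed in; nothing more can be done
None
```

I handed the job in at about 30 s; no verdict came back. The broad hanger was pressed on the spare stand's collar at about 6 N and left hanging there. The narrow hanger was pushed fully home in the reader's slot with about 11 N at the bottom, and the gripper is open and clear of everything.

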